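# Check the board boxes, probe a sample, release the lot

### The job

Open the lids of all four board boxes and leave them standing open, so that you can see which ones hold the large display boards (49 x 94 mm); there are one to three of them, and a smaller board that is not wanted. Before any goes into the tray, lay one large board in the nest of the check jig as a sample and draw the sprung probe slide out by its red knob until its pointer stands at the green line, never into the red, hold it there for a good second and let it run back home. Then lay all the large boards, the sample too, flat side by side in the black tray, leave the smaller board in its box, and shut all four lids; leave the other things on the bench alone.

Things in the scene. Friction and masses are not known exactly. Their poses are not given: they have to be found in the camera images.
- box_a: antistatic box A, one of four alike, dark grey, fixed, 122 (x) x 108 (y) x 36 mm without lid, walls 3 mm; origin at the centre of its underside, x away from the robot towards the hinge (line along y, 61 mm from the origin in x, 36.5 mm up). Holds a large board, a smaller one or nothing, lying on pink foam; which box stands where changes
- box_a_lid (a joint): lid angle of box A, rad: 0 shut, 1.57 upright, stop at 1.75; the stiff hinge keeps it where it is left, upright or beyond leaves most room over the box (1.5 N at the handle moves it). Lid 122 x 108 x 6 mm; shut, its top is 42.5 mm above the bench
- box_a_lid_handle (a point): grip point of box A's lid handle: black bow near the lid's front edge, 40 mm wide along y (take it across this; its flat ends can turn between the fingers as the lid swings), 12 mm deep, 30 mm proud of the lid; this point is 21 mm above the lid's top and, lid shut, 108 mm in front of the hinge line and 27 mm above it; it swings about that line
- box_b: antistatic box B, one of four alike, dark grey, fixed, 122 (x) x 108 (y) x 36 mm without lid, walls 3 mm; origin at the centre of its underside, x away from the robot towards the hinge (line along y, 61 mm from the origin in x, 36.5 mm up). Holds a large board, a smaller one or nothing, lying on pink foam; which box stands where changes
- box_b_lid (a joint): lid angle of box B, rad: 0 shut, 1.57 upright, stop at 1.75; the stiff hinge keeps it where it is left, upright or beyond leaves most room over the box (1.5 N at the handle moves it). Lid 122 x 108 x 6 mm; shut, its top is 42.5 mm above the bench
- box_b_lid_handle (a point): grip point of box B's lid handle: black bow near the lid's front edge, 40 mm wide along y (take it across this; its flat ends can turn between the fingers as the lid swings), 12 mm deep, 30 mm proud of the lid; this point is 21 mm above the lid's top and, lid shut, 108 mm in front of the hinge line and 27 mm above it; it swings about that line
- box_c: antistatic box C, one of four alike, dark grey, fixed, 122 (x) x 108 (y) x 36 mm without lid, walls 3 mm; origin at the centre of its underside, x away from the robot towards the hinge (line along y, 61 mm from the origin in x, 36.5 mm up). Holds a large board, a smaller one or nothing, lying on pink foam; which box stands where changes
- box_c_lid (a joint): lid angle of box C, rad: 0 shut, 1.57 upright, stop at 1.75; the stiff hinge keeps it where it is left, upright or beyond leaves most room over the box (1.5 N at the handle moves it). Lid 122 x 108 x 6 mm; shut, its top is 42.5 mm above the bench
- box_c_lid_handle (a point): grip point of box C's lid handle: black bow near the lid's front edge, 40 mm wide along y (take it across this; its flat ends can turn between the fingers as the lid swings), 12 mm deep, 30 mm proud of the lid; this point is 21 mm above the lid's top and, lid shut, 108 mm in front of the hinge line and 27 mm above it; it swings about that line
- box_d: antistatic box D, one of four alike, dark grey, fixed, 122 (x) x 108 (y) x 36 mm without lid, walls 3 mm; origin at the centre of its underside, x away from the robot towards the hinge (line along y, 61 mm from the origin in x, 36.5 mm up). Holds a large board, a smaller one or nothing, lying on pink foam; which box stands where changes
- box_d_lid (a joint): lid angle of box D, rad: 0 shut, 1.57 upright, stop at 1.75; the stiff hinge keeps it where it is left, upright or beyond leaves most room over the box (1.5 N at the handle moves it). Lid 122 x 108 x 6 mm; shut, its top is 42.5 mm above the bench
- box_d_lid_handle (a point): grip point of box D's lid handle: black bow near the lid's front edge, 40 mm wide along y (take it across this; its flat ends can turn between the fingers as the lid swings), 12 mm deep, 30 mm proud of the lid; this point is 21 mm above the lid's top and, lid shut, 108 mm in front of the hinge line and 27 mm above it; it swings about that line
- board_1: large display board, green with black display, 49 (x) x 94 (y) x 6 mm, 42 g; origin at the centre of its underside, z up. Take it across the 49 mm. One of up to three alike, may be absent. In a box it lies on a foam plinth 14 mm above the bench and 40 mm wide, long side along box x
- board_2: large display board, green with black display, 49 (x) x 94 (y) x 6 mm, 42 g; origin at the centre of its underside, z up. Take it across the 49 mm. One of up to three alike, may be absent. In a box, foam corners (24 mm high) hold its ends, over 32 mm from the middle
- board_3: large display board, green with black display, 49 (x) x 94 (y) x 6 mm, 42 g; origin at the centre of its underside, z up. Take it across the 49 mm. One of up to three alike, may be absent. In a box, beside its middle, the space is open down to 4 mm above the bench and out to 51 mm from the box's middle
- small_board: smaller display board of another type, 38 (x) x 72 (y) x 6 mm, in one of the boxes; not wanted, stays in its box; origin at the centre of its underside
- jig: contact check jig fixed to the bench: aluminium plate 104 (x) x 240 (y) x 10 mm with a white board nest towards its -y end, a grey spring housing towards +y, between them the black probe slide with red knob; origin at the centre of its underside, z up
- nest (a point): middle of the jig's nest, on its 40 mm wide plinth 24 mm above the bench: a seated board's origin lies here, long side along the jig's y, either way round. Corner guides leave 3.5 mm play; tops 36 mm above the bench. Beside the middle 52 mm of the board it is open down to the plate, 14 mm below. At rest the slide is 17 mm off the board's end
- probe_slide (a joint): travel of the sprung probe slide out of its housing towards the nest (along the jig's -y), m: 0 at rest, pointer at the green line at 0.035, red zone from 0.043, stop 0.050. The spring pulls back with 3 N at rest, 8 N at the green line; let go, it runs home
- slide_knob (a point): grip point of the slide's red round knob, 22 mm across, 74 mm above the bench (knob from 63 to 87 mm, thinner neck below); moves with the slide. Slide, ways and spring housing beneath and beside it reach up to 46 mm, the housing's steel barrel to 50 mm
- tray: loose black tray, 118 (x) x 262 (y) x 16 mm, 0.6 kg, walls 3 mm, floor 3 mm thick under a grey mat; origin at the centre of its underside, long side along y. Three boards fit side by side, 78 mm apart along its y, each with its long side along the tray's x
- red_tape: roll of red tape, 64 x 64 x 18 mm, a bystander; origin at the centre of its underside
- cutters: orange-handled flush cutters, 43 x 121 x 10 mm, a bystander; origin at the centre of its underside
- glue: white glue bottle with red nozzle, 40 x 40 x 128 mm, a bystander; origin at the centre of its underside

How it is judged:
By the outcome, as a careful person would: the job done as asked, in the order asked, and still so for the second after the job is handed in, with the robot touching nothing.
Of board_1, board_2, board_3 only 1 to 3 are there at a start; the rules pass over those that are not, and their reading is None.
At some moment in a run one of tray may be knocked a few centimetres aside while the robot is not near it.
Once in a run the grip may slacken for a moment while it holds something.
It also fails if it takes over 210 s, if anything falls off the work surface, if the arm or the gripper's body presses on something with over 40 N, if the wrist force passes 120 N, or if a joint passes its speed limit or range.

### The arm

A 6-joint arm with a two-finger parallel gripper is mounted at the origin on a cart in front of the work surface, level with it; the furniture and walls round the work are solid. World frame = base frame: x ahead of the robot, y to its left, z up, the work surface at z = 0. Lengths are in m, angles in rad, forces in N, time in s.
With the tool pointing down it reaches from about 0.4 to 0.825 m from the base axis. Payload 7 kg.
Tool frame: the origin (TCP) lies between the finger pads; the fingertips stand 8 mm ahead of it and the grasp point (between the pads) lies 11 mm behind it (arm.finger_overhang is the distance from the TCP to the fingertips, in m); z points along the fingers, y is the line along which they close (so a half turn about z gives the same grasp; the last joint's range is limited). The gripper opens to 88 mm and grips with 3 to 60 N. Pads are 19 mm wide; open, the fingers measure 130 mm over their backs; the gripper's body (78 mm by 193 mm) begins 47 mm behind the grasp point.
Start: joints at [1.416, 0.359, 0.012, 0, -1.224, -0.288], TCP at [0.289, 0.61, 0.235] pointing down, gripper open.
Joint ranges: [-3.07, 3.07], [-1.43, 2.12], [-1.02, 1.25], [-3.03, 1.67], [-3.05, -0], [-3.03, 3.03]. Speed limits (rad/s): [2.39, 2.39, 3.01, 3.14, 3.14, 3.14].

### API

Orientations are given as [roll, pitch, yaw] about the fixed x, y, z axes, in that order (R = Rz(yaw) Ry(pitch) Rx(roll)).
In Python, from station import arm gives the robot as it stands.
- The arm moves only by the tool move_arm, never from a script. Its argument "rows" is text: rows parted by semicolons, each of 7 numbers parted by spaces: the turn, a rotation vector about the tool's x, y, z in degrees, then the shift along the tool's x, y, z in m, then the finger opening in m, from 0 to 0.0876. A call has 1 to 8 rows; each row shifts and turns the commanded pose from where the row before left it, along the tool's axes as they then stand; what a row does not reach is not made up. A row lasts 1/8 s, in which the tool goes at most 62.5 mm and 10.7 degrees, less where a joint would pass 70% of its speed; a pose out of reach is approached as far as the arm can. A call is refused whole if a number of a shift passes 0.0625 or a number of a turn 10.7, either way. A call with a gripper value outside its range is refused whole. The fingers move at their own pace and stop on an object; "squeeze" is the grip in N (left out, the last holds). Time passes only in rows, so rows that do not move let the fingers close. It gives the time, the measured TCP pose, the force, the opening and the grip force at its end, in the units of the state.
- arm.get_state(): the state, without advancing time (a new reading comes with each control period).
- arm.grab_frame(name): name is "scene" or "top" or "wrist"; returns (picture, depth): 420x560x3 uint8, blue, green, red; 420x560 float32, m along the optical axis (not along the pixel's ray), 0 where there is no reading.
- arm.camera_model(name): a dict with "mtx" (3x3 intrinsics, pixels), "k1" (the pictures are not rectified: a ray, as slopes to the right and down, at radius r is drawn at 1 + k1 r^2 times it, then the intrinsics apply), "camera_from_world" (4x4, takes a point from world to camera coordinates); the wrist camera has in their place "mount" (4x4, takes a point from camera to tool coordinates, whose origin is the TCP and whose axes are the flange's). Camera axes: x right, y down, z forward; pixel columns grow to the right and rows downward; lengths in m; the calibration is good to about 2 mm. A picture is of the moment at which its call begins: read the wrist's pose just before it. camera_model takes no time and is no camera call.
- arm.job_done(): hands the job in; it is judged then, once.
The state is a dict: "t": time; "q": joint angles; "qd": joint speeds; "joint_efforts": joint torques, N m; "eef_pos": TCP position; "ee_rot": TCP orientation; "force": force on the tool from outside, world axes, zero at the start; "moment": the same for the moment, N m; "width": finger opening in m; "gripper_force": force on a finger pad.
Only numpy, scipy, OpenCV 4.12 (cv2) and the standard library are available. Lean on these libraries where they do the work, as an engineer would, in place of code of your own. Each camera call takes 0.05 s, during which the arm holds its last target. There are 200 camera calls.

## Working session

There is one attempt and no reset: what is moved stays moved. The work goes in short steps, Python scripts to look and compute and a tool call to move; the robot and the scene stay as the last step left them, time stands still between calls to the robot, and variables do not carry over. Pictures are saved under pics/ and viewed, at most 14 in all, crops included, and the job is handed in when it is done.

Besides the shell and the picture viewer there is one more tool, called after "Call:" as a command line: name --argument value ..., lists and objects as JSON in quotes. move_arm: Moves the arm, as the interface text tells. Its arguments: {"type":"object","properties":{"rows":{"type":"string"},"squeeze":{"type":"number"}},"required":["rows"]}

```bash
ls; mkdir -p pics; cat > h.py <<'E'
import numpy as np, cv2
from scipy.spatial.transform import Rotation as R
from station import arm
def cam(name):
    m=arm.camera_model(name); s=arm.get_state()
    if name=="wrist":
        T=np.eye(4); T[:3,:3]=R.from_euler('xyz',s['ee_rot']).as_matrix(); T[:3,3]=s['eef_pos']
        W=T@np.array(m['mount'])
    else: W=np.linalg.inv(np.array(m['camera_from_world']))
    return np.array(m['mtx'],float),m['k1'],W
def grab(name):
    c=cam(name); p,d=arm.grab_frame(name); return p,d,c
def cloud(d,c):
    K,k,W=c; v,u=np.mgrid[:d.shape[0],:d.shape[1]]
    x=(u-K[0,2])/K[0,0]; y=(v-K[1,2])/K[1,1]; rd=np.hypot(x,y); r=rd.copy()
    for _ in range(8): r=rd/(1+k*r*r)
    f=1/(1+k*r*r); P=np.stack([x*f*d,y*f*d,d],-1)
    P=P@W[:3,:3].T+W[:3,3]; P[d==0]=np.nan; return P
E
python3 - <<'E'
from h import *
for n in("top","scene"):
    p,d,c=grab(n); cv2.imwrite(f"pics/{n}0.png",p); np.savez(f"{n}0.npz",p=p,d=d,P=cloud(d,c)); print(n,c[2].round(3).tolist())
s=arm.get_state();print({k:np.round(v,3) for k,v in s.items()})
print(arm.camera_model("wrist"))
E
```

```text
pics
top [[-0.003, -0.999, 0.051, 0.497], [-1.0, 0.003, 0.004, -0.033], [-0.004, -0.051, -0.999, 1.218], [0.0, 0.0, 0.0, 1.0]]
scene [[0.635, -0.402, 0.66, -0.261], [-0.772, -0.307, 0.556, -0.703], [-0.021, -0.863, -0.505, 0.706], [0.0, 0.0, 0.0, 1.0]]
{'t': np.float64(0.1), 'q': array([ 1.416,  0.359,  0.011, -0.   , -1.224, -0.288]), 'qd': array([ 0.002, -0.003,  0.001,  0.001, -0.001,  0.001]), 'joint_efforts': array([-2.0000e-03, -5.8416e+01,  2.9375e+01,  7.0160e+00,  1.0000e-02,
       -0.0000e+00]), 'eef_pos': array([0.289, 0.61 , 0.234]), 'ee_rot': array([ 3.14 , -0.   , -0.443]), 'force': array([ 0.366, -0.041, -0.921]), 'moment': array([ 0.024,  0.019, -0.022]), 'gripper_force': np.float64(0.0), 'width': np.float64(0.087)}
{'mtx': array([[363.02322356,   0.        , 278.20996102],
       [  0.        , 363.02322356, 210.94967584],
       [  0.        ,   0.        ,   1.        ]]), 'k1': 0.010055188201028074, 'mount': array([[ 7.75475940e-04, -9.66872082e-01, -2.55260211e-01,
         6.88547514e-02],
       [ 9.99999687e-01,  7.09077990e-04,  3.52142561e-04,
         4.59409348e-04],
       [-1.59477414e-04, -2.55260404e-01,  9.66872329e-01,
        -1.50334001e-01],
       [ 0.00000000e+00,  0.00000000e+00,  0.00000000e+00,
         1.00000000e+00]])}
```

View pics/top0.png

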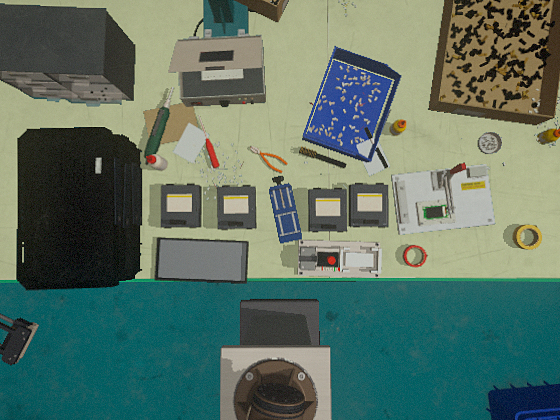

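View pics/scene0.png

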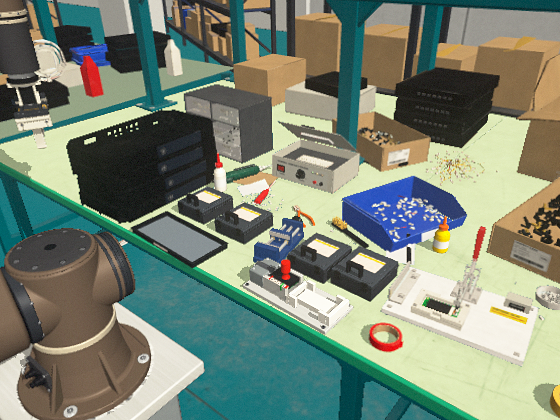

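Top view: boxes at (181,206), (237,207), (328,209), (368,205), the tray at (201,260), the jig at (340,259) with its knob at (332,260), and a blue vise at (285,210) between the boxes. Next I'll measure them.

```bash
python3 - <<'E'
from h import *
z=np.load("top0.npz"); P=z['P']; p=z['p']
def rect(Q):
    r=cv2.minAreaRect((Q[:,:2]*1000).astype(np.float32)); return np.round(r[0],1),np.round(r[1],1),round(r[2],1)
for n,(u,v) in dict(b1=(181,206),b2=(237,207),b3=(328,209),b4=(368,205)).items():
    w=P[v-28:v+28,u-(19 if u>300 else 26):u+(19 if u>300 else 26)].reshape(-1,3)
    lid=w[(w[:,2]>.036)&(w[:,2]<.05)]; h=w[(w[:,2]>.06)&(w[:,2]<.085)]
    print(n,rect(lid),np.median(lid[:,2]).round(4),'handle',h.mean(0).round(4),rect(h),len(h))
w=P[230:290,145:256].reshape(-1,3); q=w[(w[:,2]>.009)&(w[:,2]<.025)]; print('tray',rect(q),len(q), np.median(P[255:265,180:220,2]))
w=P[232:285,290:395].reshape(-1,3); 
for a,b in((.005,.06),(.028,.04),(.055,.095)):
    q=w[(w[:,2]>a)&(w[:,2]<b)]; print('jig',a,rect(q),len(q),q[:,2].max())
hs=p.copy(); k=cv2.inRange(cv2.cvtColor(p,cv2.COLOR_BGR2HSV),(0,150,120),(8,255,255))[245:275,315:350]; print('knob',P[245:275,315:350][k>0].mean(0),np.nanmax(P[245:275,315:350][k>0],0))
w=P[175:245,262:305].reshape(-1,3); q=w[w[:,2]>.015]; print('vise',rect(q),q[:,2].max())
for n,(a,b,c,d) in dict(mach=(30,110,165,270),bluebox=(45,160,300,400),crate=(125,290,15,145),glue=(140,172,135,170)).items():
    q=P[a:b,c:d].reshape(-1,3); q=q[q[:,2]>.02]; print(n,np.nanmin(q,0).round(3),np.nanmax(q,0).round(3))
E
python3 - <<'E'
import cv2
p=cv2.imread('pics/top0.png')[165:290,145:400]; cv2.imwrite('pics/topc.png',cv2.resize(p,None,fx=3.1,fy=3.1,interpolation=2))
E
```

```text
b1 (array([561.1, 271.6]), array([127.5, 108.7]), 0.3) 0.0433 handle [0.513  0.2703 0.0716] (array([513.1, 270.9]), array([ 8.5, 39.6]), 0.0) 61
b2 (array([556.6, 109.8]), array([127.4, 108.9]), 1.8) 0.0434 handle [0.509  0.1096 0.0715] (array([508.4, 109.4]), array([38.9, 11.2]), 90.0) 65
b3 (array([ 548.5, -152.8]), array([107.1, 127. ]), 89.7) 0.0435 handle [ 0.5007 -0.1515  0.0727] (array([ 500.7, -151.8]), array([35.8,  8.4]), 89.8) 55
b4 (array([ 562.4, -269. ]), array([103.4, 127.5]), 89.3) 0.0436 handle [ 0.5143 -0.2702  0.0725] (array([ 514.3, -270.5]), array([39.2,  8.5]), 89.8) 60
tray (array([403.4, 214.3]), array([270.3, 123.7]), 87.5) 641 nan
jig 0.005 (array([ 414.6, -197.6]), array([306.2, 140.7]), 89.9) 3030 0.05599747363358509
jig 0.028 (array([ 431.7, -175.2]), array([277.2, 104.9]), 73.0) 290 0.03996257284759874
jig 0.055 (array([ 409.5, -121.4]), array([91.9, 19.5]), 86.8) 59 0.0909768902548509
knob [nan nan nan] [ 0.41737087 -0.13476487  0.09097689]
vise (array([543.9, -29.4]), array([208.5,  67.7]), 13.0) 0.05350526640403386
mach [0.846 0.026 0.02 ] [1.084 0.322 0.199]
bluebox [ 0.693 -0.366  0.02 ] [ 1.012 -0.075  0.082]
crate [0.348 0.379 0.02 ] [0.757 0.634 0.21 ]
glue [0.658 0.317 0.02 ] [0.755 0.4   0.129]
```

View pics/topc.png

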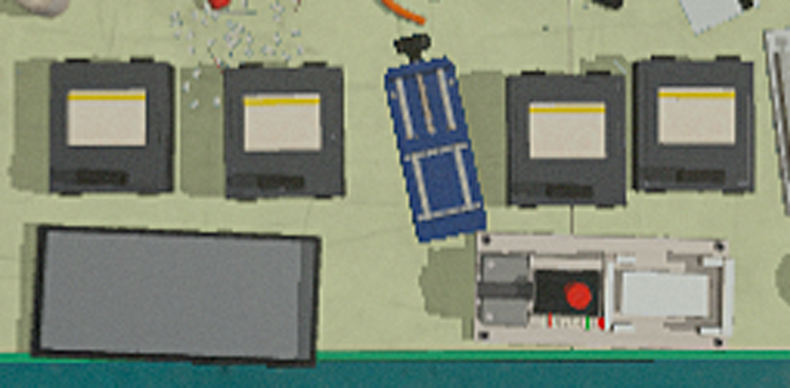

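Call:
move_arm --rows "0 0 0 0 0 -0.06 0.0876;0 0 0 0.0497 0.03 0 0.0876;0 0 0 0.0497 0.03 0 0.0876;0 0 0 0.0497 0.03 0 0.0876;0 0 0 0.0497 0.03 0 0.0876;0 0 0 0.0497 0.03 0 0.0876;0 0 0 0.0497 0.03 0 0.0876;0 0 0 0.0497 0.03 0 0.0876" --squeeze 20

```text
t: 1.1
eef_pos: [0.5142, 0.2693, 0.2944]
ee_rot: [3.141, 0.0, -0.443]
force: [1.8, 1.3, -0.6]
width: 0.0874
gripper_force: 0.0
```

Call:
move_arm --rows "0 0 10.3 0 0 0 0.0876;0 0 10.3 0 0 0 0.0876;0 0 10.3 0 0 0 0.0876;0 0 10.3 0 0 0 0.0876;0 0 10.3 0 0 0 0.0876;0 0 10.3 0 0 0 0.0876;0 0 10.3 0 0 0 0.0876;0 0 10.3 0 0 0 0.0876"

```text
t: 2.1
eef_pos: [0.5134, 0.2709, 0.2941]
ee_rot: [3.141, -0.001, -1.887]
force: [-0.3, -0.8, 0.3]
width: 0.0877
gripper_force: 0.0
```

Call:
move_arm --rows "0 0 10.3 0 0 0 0.0876;0 0 10.3 0 0 0 0.0876;0 0 10.3 0 0 0 0.0876;0 0 10.3 0 0 0 0.0876;0 0 10.3 0 0 0 0.0876;0 0 10.3 0 0 0 0.0876;0 0 10.3 0 0 0 0.0876;0 0 0 0 0 0 0.0876"

```text
t: 3.1
eef_pos: [0.5134, 0.271, 0.2942]
ee_rot: [-3.141, -0.001, -3.138]
force: [-0.1, -0.6, 0.1]
width: 0.0877
gripper_force: 0.0
```

Call:
move_arm --rows "0 0 0 0 0 0.06 0.07;0 0 0 0 0 0.06 0.07;0 0 0 0 0 0.06 0.07;0 0 0 0 0 0.045 0.07;0 0 0 0 0 0.014 0.07;0 0 0 0 0 0 0.03;0 0 0 0 0 0 0.03;0 0 0 0 0 0 0.03" --squeeze 12

```text
t: 4.1
eef_pos: [0.5144, 0.2719, 0.0574]
ee_rot: [3.139, 0.002, -3.139]
force: [0.3, -0.4, 0.4]
width: 0.0456
gripper_force: 0.0
```

```bash
python3 -c "
import numpy as np
t=np.linspace(0,1.64,9);x=-.108*np.cos(t)+.027*np.sin(t);z=.108*np.sin(t)+.027*np.cos(t)
for a,b in zip(np.diff(x),np.diff(z)):print('0 0 0 %.4f 0 %.4f 0.03'%(-a,-b),end=';')"
```

```text
0 0 0 -0.0078 0 -0.0214 0.03;0 0 0 -0.0120 0 -0.0194 0.03;0 0 0 -0.0157 0 -0.0166 0.03;0 0 0 -0.0187 0 -0.0130 0.03;0 0 0 -0.0210 0 -0.0089 0.03;0 0 0 -0.0223 0 -0.0045 0.03;0 0 0 -0.0228 0 0.0002 0.03;0 0 0 -0.0223 0 0.0048 0.03;
```

Call:
move_arm --rows "0 0 0 0 0 0.001 0.03;0 0 0 0 0 0 0.03;0 0 0 0 0 0 0.03"

```text
t: 4.47
eef_pos: [0.5145, 0.2733, 0.0569]
ee_rot: [3.138, 0.003, -3.138]
force: [-4.6, 5.3, 9.0]
width: 0.0396
gripper_force: 12.0
```

Call:
move_arm --rows "0 0 0 -0.0078 0 -0.0214 0.03;0 0 0 -0.012 0 -0.0194 0.03;0 0 0 -0.0157 0 -0.0166 0.03;0 0 0 -0.0187 0 -0.013 0.03;0 0 0 -0.021 0 -0.0089 0.03;0 0 0 -0.0223 0 -0.0045 0.03;0 0 0 -0.0228 0 0.0002 0.03;0 0 0 -0.0223 0 0.0048 0.03"

```text
t: 5.48
eef_pos: [0.6578, 0.2733, 0.136]
ee_rot: [3.138, 0.004, -3.138]
force: [-0.7, 5.5, 0.9]
width: 0.0395
gripper_force: 12.0
```

Call:
move_arm --rows "0 0 0 0 0 0 0.07;0 0 0 0 0 0 0.07;0 0 0 0 0 0 0.07;0 0 0 0 0 -0.05 0.07;0 0 0 0 0 -0.05 0.07;0 0 0 0.05 -0.035 0 0.07;0 0 0 0.05 -0.035 0 0.07;0 0 0 0.0485 -0.035 0 0.07"

```text
t: 6.48
eef_pos: [0.5059, 0.1648, 0.2335]
ee_rot: [3.141, 0.0, -3.139]
force: [0.6, 1.5, 1.0]
width: 0.0699
gripper_force: 0.0
```

Call:
move_arm --rows "0 0 0 0 -0.058 0 0.07;0 0 0 0 0 0.06 0.07;0 0 0 0 0 0.06 0.07;0 0 0 0 0 0.045 0.07;0 0 0 0 0 0.0145 0.06;0 0 0 0 0 0 0.03;0 0 0 0 0 0 0.03;0 0 0 0 0 0 0.03"

```text
t: 7.48
eef_pos: [0.5093, 0.1103, 0.0557]
ee_rot: [3.138, 0.004, -3.139]
force: [-3.3, 8.1, 0.2]
width: 0.04
gripper_force: 12.0
```

Call:
move_arm --rows "0 0 0 -0.0078 0 -0.0214 0.03;0 0 0 -0.012 0 -0.0194 0.03;0 0 0 -0.0157 0 -0.0166 0.03;0 0 0 -0.0187 0 -0.013 0.03;0 0 0 -0.021 0 -0.0089 0.03;0 0 0 -0.0223 0 -0.0045 0.03;0 0 0 -0.0228 0 0.0002 0.03;0 0 0 -0.0223 0 0.0048 0.03"

```text
t: 8.48
eef_pos: [0.6533, 0.1123, 0.136]
ee_rot: [3.136, 0.007, -3.138]
force: [-0.3, 15.3, 0.3]
width: 0.0398
gripper_force: 12.0
```

Call:
move_arm --rows "0 0 0 0 0 0 0.07;0 0 0 0 0 0 0.07;0 0 0 0 0 0 0.07;0 0 0 0 0 -0.05 0.07;0 0 0 0 0 -0.05 0.07;0 0 0 0.05 -0.035 0 0.07;0 0 0 0.05 -0.035 0 0.07;0 0 0 0.05 -0.035 0 0.07"

```text
t: 9.48
eef_pos: [0.4988, 0.0017, 0.2329]
ee_rot: [-3.142, 0.0, -3.139]
force: [-0.2, -0.2, 1.2]
width: 0.0698
gripper_force: 0.0
```

Call:
move_arm --rows "0 0 0 0 -0.055 0 0.07;0 0 0 0 -0.055 0 0.07;0 0 0 0 -0.047 0 0.07;0 0 0 0 0 0 0.07"

```text
t: 9.98
eef_pos: [0.5002, -0.1568, 0.2328]
ee_rot: [-3.141, -0.0, 3.14]
force: [0.1, -0.1, -0.2]
width: 0.07
gripper_force: 0.0
```

Call:
move_arm --rows "0 0 0 0 0.005 0.06 0.07;0 0 0 0 0 0.06 0.07;0 0 0 0 0 0.045 0.07;0 0 0 0 0 0.012 0.06;0 0 0 0 0 0 0.03;0 0 0 0 0 0 0.03;0 0 0 0 0 0 0.03;0 0 0 0 0 0 0.03"

```text
t: 10.98
eef_pos: [0.5028, -0.1516, 0.0581]
ee_rot: [-3.138, 0.003, -3.138]
force: [2.2, -21.6, -2.3]
width: 0.0399
gripper_force: 12.0
```

Call:
move_arm --rows "0 0 0 -0.0078 0 -0.0214 0.03;0 0 0 -0.012 0 -0.0194 0.03;0 0 0 -0.0157 0 -0.0166 0.03;0 0 0 -0.0187 0 -0.013 0.03;0 0 0 -0.021 0 -0.0089 0.03;0 0 0 -0.0223 0 -0.0045 0.03;0 0 0 -0.0228 0 0.0002 0.03;0 0 0 -0.0223 0 0.0048 0.03"

```text
t: 11.98
eef_pos: [0.6448, -0.1515, 0.1379]
ee_rot: [-3.138, 0.003, -3.14]
force: [-2.0, -11.8, -0.2]
width: 0.0399
gripper_force: 12.0
```

Call:
move_arm --rows "0 0 0 0 0 0 0.07;0 0 0 0 0 0 0.07;0 0 0 0 0 0 0.07;0 0 0 0 0 -0.05 0.07;0 0 0 0 0 -0.05 0.07;0 0 0 0.045 -0.04 0 0.07;0 0 0 0.045 -0.04 0 0.07;0 0 0 0.045 -0.04 0 0.07"

```text
t: 12.98
eef_pos: [0.5075, -0.2694, 0.2352]
ee_rot: [-3.141, 0.001, -3.138]
force: [0.2, -1.4, 0.5]
width: 0.0701
gripper_force: 0.0
```

Call:
move_arm --rows "0 0 0 -0.006 0 0.06 0.07;0 0 0 0 0 0.06 0.07;0 0 0 0 0 0.045 0.07;0 0 0 0 0 0.012 0.06;0 0 0 0 0 0 0.03;0 0 0 0 0 0 0.03;0 0 0 0 0 0 0.03;0 0 0 0 0 0 0.03"

```text
t: 13.98
eef_pos: [0.5167, -0.2709, 0.0599]
ee_rot: [-3.139, 0.004, -3.139]
force: [-0.1, -9.7, -0.9]
width: 0.0399
gripper_force: 12.0
```

Call:
move_arm --rows "0 0 0 -0.0078 0 -0.0214 0.03;0 0 0 -0.012 0 -0.0194 0.03;0 0 0 -0.0157 0 -0.0166 0.03;0 0 0 -0.0187 0 -0.013 0.03;0 0 0 -0.021 0 -0.0089 0.03;0 0 0 -0.0223 0 -0.0045 0.03;0 0 0 -0.0228 0 0.0002 0.03;0 0 0 -0.0223 0 0.0048 0.03"

```text
t: 14.98
eef_pos: [0.6589, -0.2723, 0.1402]
ee_rot: [-3.137, 0.004, -3.14]
force: [-2.4, -15.6, 0.8]
width: 0.0396
gripper_force: 12.0
```

Call:
move_arm --rows "0 0 0 0 0 0 0.07;0 0 0 0 0 0 0.07;0 0 0 0 0 0 0.07;0 0 0 0 0 -0.05 0.07;0 0 0 0 0 -0.05 0.07;0 0 0 0.05 0.04 -0.03 0.07;0 0 0 0.05 0.04 -0.03 0.07;0 0 0 0.05 0.04 -0.03 0.07"

```text
t: 15.98
eef_pos: [0.5231, -0.1618, 0.3168]
ee_rot: [3.141, 0.001, -3.139]
force: [1.0, 0.1, 0.5]
width: 0.0697
gripper_force: 0.0
```

Call:
move_arm --rows "0 0 0 0.02 0.05 0 0.07;0 0 0 0.02 0.05 0 0.07;0 0 0 0.02 0.05 0 0.07;0 0 0 0 0 0 0.07"

```text
t: 16.48
eef_pos: [0.4631, -0.0103, 0.3169]
ee_rot: [3.14, 0.002, -3.134]
force: [0.9, 0.2, 1.1]
width: 0.0703
gripper_force: 0.0
```

```bash
python3 - <<'E'
from h import *
p,d,c=grab("top"); np.savez("top1.npz",p=p,d=d,P=cloud(d,c)); cv2.imwrite("pics/top1.png",cv2.resize(p[165:290,145:400],None,fx=3.1,fy=3.1,interpolation=2))
E
```

```text
(no output)
```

View pics/top1.png

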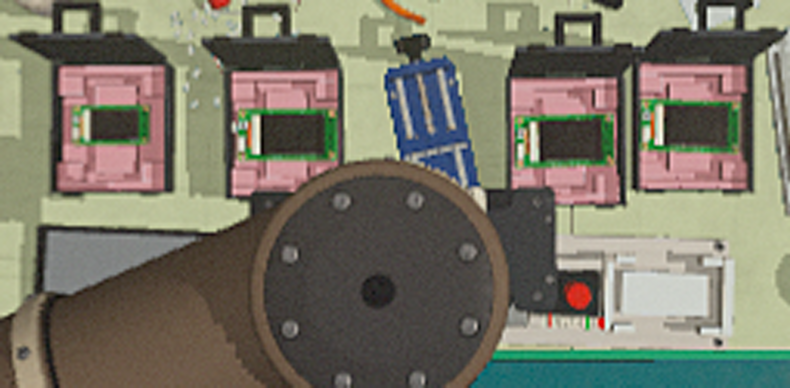

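All four lids are open. Box 1 (crop 110,125) holds the small board; boxes 2, 3 and 4 (crop 288,135 / 565,140 / 690,125) hold large ones. The long sides look as if they run along world y, so I'll measure that.

```bash
python3 - <<'E'
from h import *
z=np.load("top1.npz"); P=z['P']; p=z['p']
hsv=cv2.cvtColor(p,cv2.COLOR_BGR2HSV)
for n,(x,y) in enumerate([(113,125),(288,135),(565,140),(690,125)]):
    u,v=int(145+x/3.1),int(165+y/3.1)
    sl=np.s_[v-14:v+14,u-20:u+20]; Q=P[sl].reshape(-1,3); H=hsv[sl].reshape(-1,3)
    m=(H[:,0]>40)&(H[:,0]<85)&(H[:,1]>90)&(Q[:,2]<.03)&(Q[:,2]>.005); q=Q[m]
    r=cv2.minAreaRect((q[:,:2]*1000).astype(np.float32)); print(n,m.sum(),np.round(r[0],1),np.round(r[1],1),round(r[2],1),np.median(q[:,2]))
    # lid angle
    L=P[v-45:v-5,u-19:u+19].reshape(-1,3); L=L[(L[:,2]>.06)]; print('  lid/handle pts',np.nanmin(L,0).round(3),np.nanmax(L,0).round(3))
E
```

```text
0 100 [564. 284.] [45.4 87.3] 11.8 0.015939070754286133
  lid/handle pts [0.622 0.217 0.061] [0.666 0.314 0.163]
1 165 [555.9 108.8] [91.8 47.4] 90.0 0.015773258642573396
  lid/handle pts [0.618 0.058 0.06 ] [0.66  0.158 0.165]
2 160 [ 549.2 -152.5] [91.8 47.3] 89.7 0.01585128964894522
  lid/handle pts [ 0.609 -0.199  0.06 ] [ 0.651 -0.098  0.163]
3 137 [ 563.7 -272.3] [91.3 47.6] 89.9 0.016038895181987423
  lid/handle pts [ 0.612 -0.313  0.06 ] [ 0.664 -0.194  0.164]
```

Call:
move_arm --rows "0 0 0 -0.03 0.06 0 0.07;0 0 0 -0.025 0.06 0 0.07;0 0 0 0 0 0.05 0.07;0 0 0 0 0 0 0.07"

```text
t: 17.02
eef_pos: [0.5145, 0.0994, 0.2623]
ee_rot: [-3.138, -0.007, -3.14]
force: [-0.4, 0.4, 0.0]
width: 0.0697
gripper_force: 0.0
```

```bash
python3 - <<'E'
from h import *
p,d,c=grab("wrist"); np.savez("w1.npz",p=p,d=d,P=cloud(d,c)); cv2.imwrite("pics/w1.png",p)
E
```

```text
(no output)
```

View pics/w1.png

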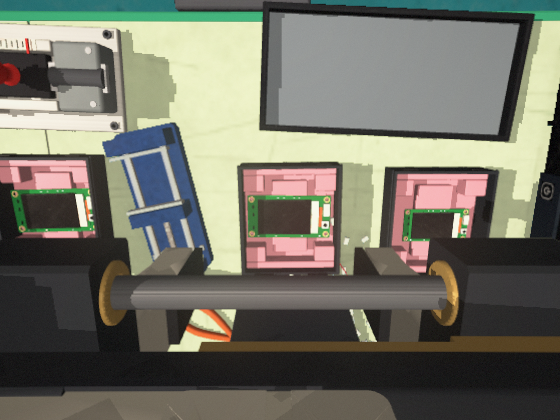

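The wrist view shows the box 2 board at (290,217) with its long side along world y, and the tray clear at (395,75). Gripping it across the 49 mm points the gripper's wide body at the lid. I'll measure the gripper's shape and the foam layout.

```bash
python3 - <<'E'
from h import *
z=np.load("w1.npz"); P=z['P']; d=z['d']; p=z['p']
m=arm.camera_model('wrist'); c=(np.array(m['mtx']),m['k1'],np.array(m['mount'])); T=cloud(d,c)
Q=T.reshape(-1,3); Q=Q[(d.ravel()>0)&(d.ravel()<.2)]
print('near pts',len(Q),'d zero',(d==0).mean())
for z0 in np.arange(-.16,.03,.01):
    q=Q[(Q[:,2]>=z0)&(Q[:,2]<z0+.01)]
    if len(q)>20: print('z %.2f'%z0,len(q),'y',q[:,1].min().round(3),q[:,1].max().round(3),'x',q[:,0].min().round(3),q[:,0].max().round(3))
# foam heights around board2
b=P[160:275,235:345].reshape(-1,3)
s=arm.get_state()
for x in np.arange(.49,.63,.008):
    row=[]
    for y in (.062,.07,.078,.086,.094,.102,.110,.118,.126,.134,.142,.15,.158):
        q=b[(abs(b[:,0]-x)<.004)&(abs(b[:,1]-y)<.004)]; row.append('%3.0f'%(1000*np.median(q[:,2])) if len(q) else ' --')
    print('%.3f'%x,' '.join(row))
E
```

```text
near pts 87161 d zero 0.004119897959183673
z -0.11 17381 y -0.046 0.046 x 0.019 0.028
z -0.10 20525 y -0.053 0.052 x 0.019 0.027
z -0.09 19856 y -0.061 0.06 x 0.018 0.039
z -0.08 18659 y -0.065 0.065 x 0.011 0.039
z -0.07 4439 y -0.07 0.069 x 0.004 0.039
z -0.06 1084 y -0.042 0.041 x -0.004 0.015
z -0.05 834 y -0.04 0.039 x -0.011 0.01
z -0.04 1246 y -0.04 0.039 x -0.012 0.004
z -0.03 734 y -0.053 0.052 x -0.01 0.012
z -0.02 1057 y -0.052 0.051 x -0.01 0.012
z -0.01 887 y -0.051 0.05 x -0.0 0.012
z 0.00 459 y -0.051 0.05 x -0.004 0.012
0.490   0  23  24  -0  -0   1  -0   0   0   0  31  32   0
0.498  26  33  33  25  24  24  25  25  25  24  27  29  27
0.506  24  24  24  24  24  24  23  23  23  24  24  24  24
0.514  24  24  24   4   6   8   8   8  10   4  24  24  24
0.522  25  24  24   4  14  14  14  14  14   4  23  24  24
0.530  14   5   5   5  15  15  15  15  15   5   5   5   7
0.538  16  15  18  18  18  18  18  18  17  18  17  16  16
0.546  16  16  18  18  18  18  18  18  18  18  17  20  15
0.554  16  16  18  18  18  18  18  18  18  18  17  16  11
0.562  16  16  18  18  18  18  18  18  18  18  17  19   9
0.570  16  16  18  18  18  18  18  18  18  18  17  16   7
0.578  20  15  16  16  16  16  16  16  16  16  16  15   5
0.586  15  10   9   5  14  14  14  14  14   5  10  12  12
0.594  25  24  24   5  14  14  14  14  14   4  24  24  24
0.602  25  24  24   5   4   5   5   7   6   6  23  24  24
0.610  25  24  24  23  23  23  24  24  24  24  24  25  25
0.618  34  33  34  33  34  35  34  35  36  37  38  37  36
0.626  --  --  --  --  --  --   9   7  --  --  --  --  --
```

The foam map shows the plinth running along box x (80 x 40 mm), yet the boards lie across it. A close look at box 2 before deciding how to take them.

Call:
move_arm --rows "0 0 0 0.04 0.011 0.04 0.0876;0 0 0 0.03 0 0.04 0.0876;0 0 0 0 0 0 0.0876;0 0 0 0 0 0 0.0876"

```text
t: 17.58
eef_pos: [0.4482, 0.1118, 0.1884]
ee_rot: [3.14, 0.004, -3.139]
force: [1.0, -0.6, 0.0]
width: 0.0875
gripper_force: 0.0
```

```bash
python3 - <<'E'
from h import *
p,d,c=grab("wrist"); P=cloud(d,c); np.savez("w2.npz",p=p,d=d,P=P); 
u=np.isfinite(P[...,2])&(abs(P[...,0]-.557)<.075)&(abs(P[...,1]-.109)<.075)&(d>.2)
v=np.argwhere(u); a=v.min(0);b=v.max(0); print(a,b)
cv2.imwrite("pics/w2.png",cv2.resize(p[a[0]:b[0],a[1]:b[1]],None,fx=3,fy=3,interpolation=2)[:600,:800])
b=P.reshape(-1,3)[(d>.15).ravel()]
for x in np.arange(.490,.63,.006):
    row=[]
    for y in np.arange(.055,.166,.006):
        q=b[(abs(b[:,0]-x)<.003)&(abs(b[:,1]-y)<.003)]; row.append('%3.0f'%(1000*np.median(q[:,2])) if len(q) else ' --')
    print('%.3f'%x,' '.join(row))
E
```

```text
[223 199] [351 352]
0.490   0   0  -0   0   0   0   0   0  -0   0   0  -0   0  -0   1  12   1   0   0
0.496  11  21  24  27  26  20  21  22  22  21  22  21  21  22  22  15  14  23  26
0.502  33  33  24  24  24  24  24  24  25  24  24  24  24  24  24  24  24  24  36
0.508  36  25  24  24  24  23  24  24  24  --  23  22  23  23  24  24  24  24  33
0.514  36  25  24  24  24   5   7  12  11  11  12  12  12   5  23  24  24  24  33
0.520  34  25  24  24  24   4  13  14  14  14  14  14  14   4  18  24  24  24  29
0.526  --  23  24  24  23   4  13  14  14  14  14  14  14   4   4  23  23  --  19
0.532  --   5   4   4   5   4   4  14  14  14  14  14  14   4   4   4   4   4   4
0.538  --  --  --  --  --  --  --  --  --  --  --  --  --  --  --  --  --  --  --
0.544  --  --  --  --  --  --  --  --  --  --  --  --  --  --  --  --  --  --  --
0.550  --  --  --  --  --  --  --  --  --  --  --  --  --  --  --  --  --  --  --
0.556  35  36  --  --  --  --  --  --  --  --  --  --  --  --  --  --  --  --  36
0.562  35  36  --  --  --  --  --  --  --  --  --  --  --  --  --  --  21  --  36
0.568  34  31 
[... 187 characters left out ...]
  16  16  16  15  15  16  16  16  16   6  25
0.586  34  25   5   8   5   5  14  14  14  14  14  14  14  13   9  15  16  14  19
0.592  34  23  19  19  19   7   5  14  14  14  14  14  14   5  10  24  24  24  24
0.598  35  29  24  24  24   6   5  14  14  14  14  14  14   5   5  24  24  24  21
0.604  --  25  24  25  --   5   5   5   5   7   7   7   7   5   5  --  --  --  --
0.610  --  23  24  23  --   7   7   8   7   5   6   4   6   7   6  --  --  --  --
0.616  --  --  --  --  --  --  --  --  --  --  --  --  --  --  --  --  --  --  --
0.622  --  --  --  --  --  --  --  --  --  --  --  --  --  --  --  --  --  --  --
0.628  --  --  --  --  --  --  --  --  --  --  --  --  --  --  --  --  --  --  --
```

View pics/w2.png

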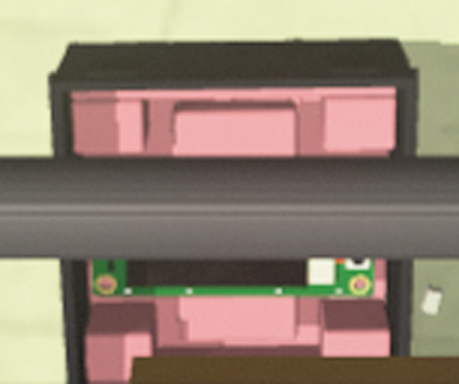

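The close-up confirms it: the board lies crosswise on the plinth, which blocks the usual grip with the lid upright. The display block stands proud of the PCB, so gripping it along y would keep the gripper body clear of the lid. I'll profile it.

```bash
python3 - <<'E'
from h import *
z=np.load("w1.npz"); P=z['P']; p=z['p'];hsv=cv2.cvtColor(p,cv2.COLOR_BGR2HSV)
for v in (200,208,216,224,232):
    print(v,'x',P[v,290,0].round(4))
    print(' '.join('%d:%d/%d/%d'%(1000*P[v,u,1],1000*P[v,u,2]+.5,hsv[v,u,0],hsv[v,u,2]) for u in range(244,338,3)))
t=np.load("top1.npz")
cv2.imwrite('pics/w1c.png',cv2.resize(p[160:280,235:345],None,fx=5,fy=5,interpolation=2))
E
```

```text
200 x 0.5358
59:15/11/88 62:5/16/144 66:16/18/157 69:17/22/173 73:14/59/118 76:19/17/74 79:17/24/74 83:18/33/89 86:17/33/82 90:19/30/80 93:18/28/79 96:19/25/80 100:18/25/80 103:18/26/80 106:19/26/78 110:16/23/78 113:17/25/78 116:18/23/80 120:17/23/81 123:17/24/81 126:17/24/77 130:19/17/72 133:18/33/72 137:16/57/160 140:17/57/161 143:16/61/161 147:15/61/160 150:17/19/189 153:15/24/202 158:5/1/174 161:9/15/66 161:30/16/69
208 x 0.5457
59:20/21/68 61:4/11/139 66:17/60/119 69:15/51/92 72:15/58/121 76:18/15/70 79:18/13/68 83:18/15/77 86:19/14/75 90:19/17/75 93:19/14/71 96:19/14/73 100:18/12/72 103:18/14/73 106:19/10/73 110:19/13/75 113:19/9/73 116:19/11/73 120:17/11/72 123:19/12/72 127:17/10/71 130:17/9/72 133:17/18/85 137:17/32/249 140:18/32/249 144:16/9/211 147:17/15/193 150:19/30/248 153:20/28/248 159:3/0/205 161:9/11/64 161:31/16/71
216 x 0.5544
60:25/21/65 61:4/7/177 66:16/58/118 69:15/56/102 72:15/59/118 76:18/18/67 79:16/17/67 83:18/15/74 86:18/15/71 89:19/13/72 93:17/13/70 96:18/11/74 100:18/9/71 103:18/11/77 106:18/8/74 110:18/11/72 113:18/8/72 117:17/11/75 120:17/6/70 123:18/11/
[... 293 characters left out ...]
/72 93:19/11/71 96:18/10/71 100:18/10/71 103:18/9/75 106:19/10/74 110:17/12/72 113:17/7/72 117:18/9/72 120:19/8/70 124:17/10/75 127:17/8/72 130:17/10/70 134:18/26/135 137:17/28/248 140:19/28/248 144:17/9/246 147:19/26/246 150:20/11/80 154:18/35/235 160:4/6/218 162:12/14/65 161:35/12/77
232 x 0.5733
60:31/25/61 61:4/5/177 65:16/14/212 68:5/19/169 72:17/59/117 76:18/16/66 79:18/16/64 82:16/12/76 86:18/11/76 89:19/13/71 93:17/10/75 96:18/10/73 100:18/9/74 103:17/6/72 107:19/9/73 110:18/7/72 113:16/10/79 117:17/8/74 120:18/9/71 124:19/10/72 127:18/8/72 131:17/6/71 134:17/23/149 137:18/37/240 141:18/37/241 144:16/61/160 148:16/51/172 153:3/17/231 155:16/52/180 160:4/0/206 162:14/8/71 162:36/15/76
```

View pics/w1c.png

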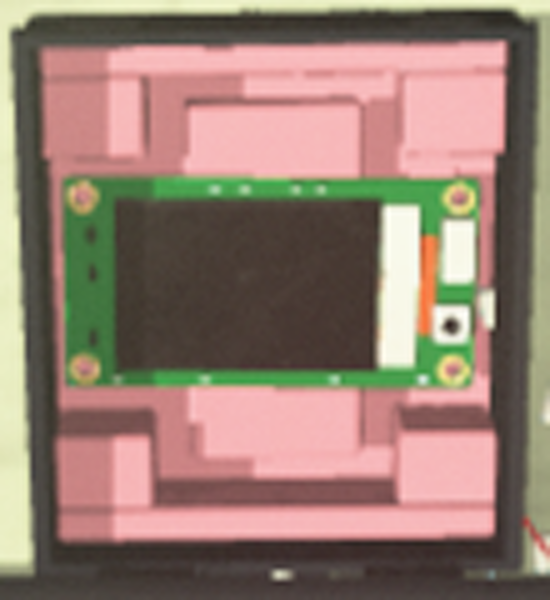

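The end gripper faces can't grip across the 49 mm here: the upright lid blocks the 193 mm wide body, and the plinth sits under the edges. Plan: press down the +y end of the board so it tips on the plinth, slide it out over the -y wall, then take the protruding end. First I'll move closed fingers, tilted 20°, to above the +y end.

Call:
move_arm --rows "0 0 0 -0.054 0.0115 0 0;0 0 0 -0.054 0.0115 0 0;10 0 0 0 0 0 0;10 0 0 0 0 0 0;0 0 0 0 0.0122 0.0336 0;0 0 0 0 0.0122 0.0336 0;0 0 0 0 0 0 0;0 0 0 0 0 0 0"

```text
t: 18.62
eef_pos: [0.5558, 0.1352, 0.1161]
ee_rot: [-2.793, 0.002, -3.14]
force: [-0.7, -0.3, 0.6]
width: 0.013
gripper_force: 0.0
```

Call:
move_arm --rows "0 0 0 0 0 0 0;0 0 0 0 0 0 0;0 0 0 0 0 0 0;0 0 0 0 0 0 0;0 0 0 0 0.0122 0.0336 0;0 0 0 0 0.0122 0.0336 0;0 0 0 0 0 0 0"

```text
t: 19.5
eef_pos: [0.5527, 0.1334, 0.0409]
ee_rot: [-2.789, -0.004, -3.14]
force: [0.3, 0.7, 1.0]
width: 0.0004
gripper_force: 0.0
```

Call:
move_arm --rows "0 0 0 0 0.0022 0.006 0;0 0 0 0 0.0022 0.006 0;0 0 0 0 0 0 0"

```text
t: 19.88
eef_pos: [0.5545, 0.135, 0.0305]
ee_rot: [-2.793, 0.001, -3.139]
force: [0.9, -1.0, 1.2]
width: 0.0002
gripper_force: 0.3
```

Call:
move_arm --rows "0 0 0 0 0.0022 0.006 0;0 0 0 0 0 0 0;0 0 0 0 0 0 0"

```text
t: 20.25
eef_pos: [0.5551, 0.1355, 0.0273]
ee_rot: [-2.792, 0.003, -3.138]
force: [-9.8, 4.9, 31.1]
width: 0.0006
gripper_force: 14.9
```

```bash
python3 - <<'E'
from h import *
p,d,c=grab("scene"); P=cloud(d,c); cv2.imwrite("pics/s2.png",cv2.resize(p[150:320,120:420],None,fx=2.6,fy=2.6,interpolation=2))
E
```

```text
(no output)
```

View pics/s2.png

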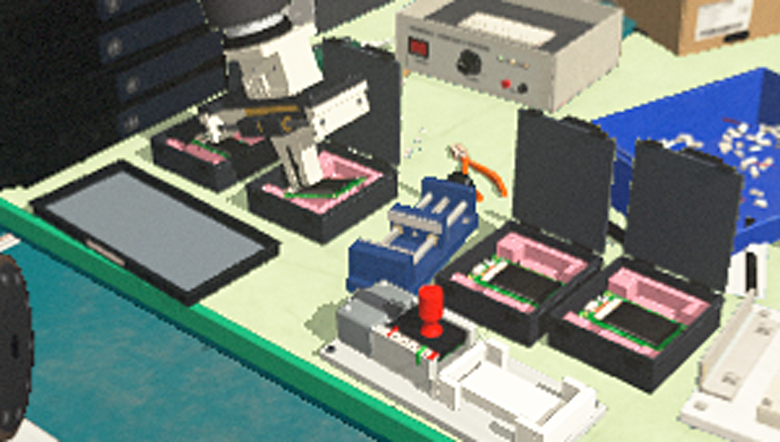

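Call:
move_arm --rows "0 0 0 0 -0.001 -0.003 0;0 0 0 0 0 0 0"

```text
t: 20.55
eef_pos: [0.5549, 0.1355, 0.0277]
ee_rot: [-2.794, 0.002, -3.139]
force: [-3.2, 3.7, 10.7]
width: 0.0007
gripper_force: 5.1
```

```bash
python3 - <<'E'
from h import *
s=arm.get_state(); print(np.round(s['eef_pos'],4),np.round(s['force'],1))
for n in("wrist","scene","top"):
    p,d,c=grab(n); P=cloud(d,c).reshape(-1,3)
    print(n)
    for x in np.arange(.52,.6,.01):
        row=[]
        for y in np.arange(.055,.170,.006):
            q=P[(abs(P[:,0]-x)<.004)&(abs(P[:,1]-y)<.003)&(P[:,2]<.05)]; row.append('%3.0f'%(1000*np.median(q[:,2])) if len(q) else ' --')
        print('%.3f'%x,' '.join(row))
    q=P[(P[:,1]>.2)&(P[:,1]<.35)&(abs(P[:,0]-.556)<.1)&(P[:,2]>.03)&(P[:,2]<.08)&(P[:,0]<.6)]; 
    if n!="top" and len(q): print('low body pts',len(q),np.percentile(q[:,2],[0,5,50]).round(3), q[np.argsort(q[:,2])[:5]].round(3).tolist())
E
```

```text
[0.5549 0.1355 0.0277] [-3.2  3.7 10.7]
wrist
0.520  36  28  24  24  23  12  14  14  14  14  14  14  14   7  24  24  24  24  33   0
0.530  36  23   5   5   5  31  29  14  14  15  15  15  15   9  11   9   7   6  32   0
0.540  36  31  37  36  35  34  32  30  28  26  24  21  19  17  15  11   9   7   1   0
0.550  36  35  --  --  --  --  --  --  --  --  --  --  19  18  25  36  --  --  --  --
0.560  --  --  --  --  --  --  --  --  --  --  --  --  --  18  --  --  --  --  --  --
0.570  --  --  --  --  --  --  --  --  --  --  --  --  --  --  --  --  --  --  --  --
0.580  --  --  --  --  --  --  --  --  --  --  --  --  14  14  --  --  --  --  --  --
0.590  --  --  --  --  --  --  --  --  --  --  --  --  14  14  --  --  --  --  --  --
low body pts 5315 [0.03  0.032 0.036] [[0.506, 0.217, 0.03], [0.512, 0.217, 0.03], [0.506, 0.217, 0.03], [0.5, 0.221, 0.03], [0.5, 0.229, 0.03]]
scene
0.520  10  15 -741 -747 -744 -745 -748 -750 -745 -744 -747 -745 -750 -751 -749  22 -746 -745  30 -747
0.530   7  18 -745 -744 -357 -746 -749  16  13  15 -366  14  14 -743 -371 -749 -370 -752  26 -753
0.540   7  11 -
[... 715 characters left out ...]
, 0.03]]
top
0.520  -1  31  24  23  25  --  --  --  --  --  --  14  16   4  --  --  --  --  --  --
0.530   0  34   5   6   5   5  --  --  --  --  --  --  --  --  --  --  --  --  --  --
0.540   2  35   5  35  34  --  --  --  --  --  --  --  --  --  --  --  --  --  --  --
0.550   2  35   5  37  34  --  --  --  --  --  --  --  --  --  --  --  --  --  --  --
0.560  -1  35   4  36  34  --  --  --  --  --  --  --  --  --  --  --  --  --  --  --
0.570   4  34   7  38  35  --  --  --  --  --  --  --  --  --  --  --  --  --  --  --
0.580   3  36   4   6   8  --  --  --  --  --  --  --  --  --  --  --  --  --  --  --
0.590   0  30  22  23  23   3  --  --  --  --  --  --  18  --  --  --  --  --  --  --
```

It tipped: the board slopes about 18°, with the -y end at z≈37 and the +y end on the floor. Now I'll drag it along its slope toward -y.

Call:
move_arm --rows "0 0 0 0 -0.005 0.0003 0;0 0 0 0 -0.005 0.0003 0;0 0 0 0 0 0 0"

```text
t: 21.08
eef_pos: [0.5563, 0.1273, 0.0306]
ee_rot: [-2.796, 0.004, -3.138]
force: [0.2, 4.6, 7.1]
width: 0.0015
gripper_force: 4.0
```

```bash
cat >> h.py <<'E'
def prof(name,xs,ys,zmax=.06):
    p,d,c=grab(name); P=cloud(d,c).reshape(-1,3)
    print(name,'y:',' '.join('%3.0f'%(1000*y) for y in ys))
    for x in xs:
        row=[]
        for y in ys:
            q=P[(abs(P[:,0]-x)<.004)&(abs(P[:,1]-y)<.003)&(P[:,2]<zmax)]; row.append('%3.0f'%(1000*np.median(q[:,2])) if len(q) else ' --')
        print('%.3f'%x,' '.join(row))
    return p
E
python3 -c "
from h import *
prof('wrist',[.53,.54,.545],np.arange(.03,.17,.006))"
```

```text
wrist y:  30  36  42  48  54  60  66  72  78  84  90  96 102 108 114 120 126 132 138 144 150 156 162 168
0.530  --  --  --  --  36  24   5   5   5   5  25  14  14  14  14  14  14   7   4   4   4   4  36   0
0.540  --  --  --  --  36  34  32  32  32  30  29  27  25  24  22  21  19  17  14  12   9   4   3   0
0.545  --  --  --  --  36  35  33  32  32  30  29  27  26  24  22  21  26  33  39  13   4   4   0   0
```

Call:
move_arm --rows "0 0 0 0 0.001 0.003 0;0 0 0 0 0 0.002 0;0 0 0 0 0 0 0"

```text
t: 21.5
eef_pos: [0.5568, 0.1279, 0.0295]
ee_rot: [-2.796, 0.007, -3.136]
force: [-17.2, 14.3, 44.8]
width: 0.0002
gripper_force: 23.4
```

```bash
python3 -c "
from h import *
prof('wrist',[.53,.54,.545],np.arange(.03,.17,.006)); prof('top',[.54,.55,.56,.57],np.arange(.03,.17,.006))"
```

```text
wrist y:  30  36  42  48  54  60  66  72  78  84  90  96 102 108 114 120 126 132 138 144 150 156 162 168
0.530  --  --  --  --  36  24   5   5   5   5  25  14  14  14  14  14  14   7   5   5   4   4  35   0
0.540  --  --  --  --  36  34  33  32  32  30  29  27  25  24  22  20  19  16  14  12   9   4   3   0
0.545  --  --  --  --  36  35  33  32  32  30  29  27  25  24  22  21  24  35  38  13   4   4   2   0
top y:  30  36  42  48  54  60  66  72  78  84  90  96 102 108 114 120 126 132 138 144 150 156 162 168
0.540   0  -1   1  -0   3  38  32  33  --  --  --  --  --  --  --  --  --  --  --  --  --  --  --  --
0.550   1   0  -0   3   2  34  32  30  --  --  --  --  --  --  --  --  --  --  --  --  --  --  --  --
0.560   1  -1  -2   0   1  36  33  33  --  --  --  --  --  --  --  --  --  --  --  --  --  --  --  --
0.570  -2  -0   2  -1   3  35  32  30  --  --  --  --  --  --  --  --  --  --  --  --  --  --  --  --
```

Call:
move_arm --rows "0 0 0 0 0 -0.008 0;2 0 0 0 0.0032 -0.008 0;0 0 0 0 0 0 0"

```text
t: 21.98
eef_pos: [0.5543, 0.1334, 0.0382]
ee_rot: [-2.758, -0.0, -3.139]
force: [-0.5, -0.6, -0.8]
width: 0.0003
gripper_force: 0.0
```

```bash
python3 -c "
from h import *
print(arm.get_state()['eef_pos'])
prof('wrist',[.54,.545],np.arange(.03,.17,.006))"
```

```text
[0.55429754 0.13344118 0.03823863]
wrist y:  30  36  42  48  54  60  66  72  78  84  90  96 102 108 114 120 126 132 138 144 150 156 162 168
0.540  --  --  --  --  36  26  16  17  18  18  18  18  18  18  18  18  18  18  18  16  15   4   7   0
0.545  --  --  --  --  36  26  16  18  18  18  18  18  18  18  18  18  18  36  45  50   4   4   2   0
```

Call:
move_arm --rows "0 0 0 0 0.0045 0.0068 0;0 0 0 0 0.0045 0.0058 0;0 0 0 0 0 0 0"

```text
t: 22.4
eef_pos: [0.5544, 0.1352, 0.0273]
ee_rot: [-2.753, 0.001, -3.139]
force: [-12.0, 0.4, 41.4]
width: 0.0003
gripper_force: 18.9
```

```bash
python3 -c "
from h import *
print(arm.get_state()['eef_pos'])
prof('wrist',[.54,.545],np.arange(.03,.17,.006))"
```

```text
[0.55439411 0.13523242 0.02725405]
wrist y:  30  36  42  48  54  60  66  72  78  84  90  96 102 108 114 120 126 132 138 144 150 156 162 168
0.540  --  --  --  --  36  14  41  39  37  36  34  32  29  27  24  22  19  17  14  10   7   4   4   0
0.545  --  --  --  --  36  30  42  39  39  --  --  --  27  --  23  --  20  23  32  39   4   4   1  -0
```

Call:
move_arm --rows "0 0 0 0 -0.002 -0.001 0;0 0 0 0 -0.006 -0.0005 0;0 0 0 0 -0.006 0 0;0 0 0 0 0 0 0"

```text
t: 22.95
eef_pos: [0.5563, 0.1262, 0.031]
ee_rot: [-2.761, 0.004, -3.137]
force: [0.4, 6.5, 9.2]
width: 0.0006
gripper_force: 5.5
```

```bash
python3 -c "
from h import *
print(arm.get_state()['eef_pos'])
prof('wrist',[.54,.545],np.arange(.03,.17,.006))"
```

```text
[0.55632203 0.12622642 0.03099952]
wrist y:  30  36  42  48  54  60  66  72  78  84  90  96 102 108 114 120 126 132 138 144 150 156 162 168
0.540  --  --  --  --  39  20  35  34  32  31  30  28  26  24  22  21  18  15  13   5   4   4   4   0
0.545  --  --  --  --  39  37  37  36  34  32  31  29  27  25  23  22  28  39  15   4   4   4   1   0
```

It's over the wall now: the -y end sits at y≈.053, z≈39. Another 20 mm of drag.

Call:
move_arm --rows "0 0 0 0 -0.006 0.0006 0;0 0 0 0 -0.007 0.0008 0;0 0 0 0 -0.007 0.0008 0;0 0 0 0 0 0 0"

```text
t: 23.5
eef_pos: [0.5547, 0.1047, 0.0357]
ee_rot: [-2.758, 0.001, -3.139]
force: [1.3, 2.9, 4.8]
width: 0.0003
gripper_force: 2.8
```

```bash
python3 -c "
from h import *
print(arm.get_state()['eef_pos'])
prof('wrist',[.54,.545],np.arange(.012,.17,.006))"
```

```text
[0.55470388 0.10473383 0.03566503]
wrist y:  12  18  24  30  36  42  48  54  60  66  72  78  84  90  96 102 108 114 120 126 132 138 144 150 156 162 168
0.540   0   0   0   0  46  44  43  41  36  36  34  32  30  29  27  25  22  19  16  14   5   4   4   4   4   4   0
0.545   0   0   0   0  46  44  44  42  39  38  36  33  32  29  27  31  41  48  14  14   4   4   4   4   3   4   0
```

The board now leans on the -y wall with its end at y≈.033 sticking out, stable, as I wanted. Next I'll retreat and reorient to grip the protruding end across x, leaned 30° away from the lid.

Call:
move_arm --rows "0 0 0 0 0 -0.03 0;0 0 0 0 0 -0.05 0.062;-10.5 0 0 0 0 -0.01 0.062;-10.5 0 0 0 0 -0.01 0.062;-1 0 0 0 -0.05 -0.03 0.062;0 0 0 0 -0.05 -0.03 0.062;0 0 0 0 -0.045 0 0.062;0 0 -10 0 0 0 0.062"

```text
t: 24.55
eef_pos: [0.5533, -0.007, 0.1889]
ee_rot: [3.141, -0.002, -2.966]
force: [-0.5, -0.0, 0.2]
width: 0.0607
gripper_force: 0.0
```

Call:
move_arm --rows "0 0 -10 0 0 0 0.062;0 0 -10 0 0 0 0.062;0 0 -10 0 0 0 0.062;0 0 -10 0 0 0 0.062;0 0 -10 0 0 0 0.062;0 0 -10 0 0 0 0.062;0 0 -10 0 0 0 0.062;0 0 -10 0 0 0 0.062"

```text
t: 25.55
eef_pos: [0.5535, -0.0044, 0.1883]
ee_rot: [3.139, -0.0, -1.564]
force: [-0.0, -0.2, 0.2]
width: 0.062
gripper_force: 0.0
```

```bash
python3 -c "
from h import *
s=arm.get_state();print(s['eef_pos'],s['ee_rot'],s['q'])
prof('top',[.52,.526,.532,.538,.544,.556,.568,.574,.58,.586,.592],np.arange(.012,.17,.006))"
```

```text
[ 0.55348479 -0.0043949   0.18833023] [ 3.13874638e+00 -3.93816473e-04 -1.56378452e+00] [ 3.45510292e-01  1.97427312e-01 -3.22275423e-01 -6.59903931e-04
 -1.05390922e+00 -3.38172126e-01]
top y:  12  18  24  30  36  42  48  54  60  66  72  78  84  90  96 102 108 114 120 126 132 138 144 150 156 162 168
0.520  --  --  --  --  --  --  --  --  --  --  --  --  --  --  --  --  --  --  --  --  --  --  --  --  --  --  --
0.526  --  --  --  --  --  --  --  --  --  --  --  --  --  --  --  --  --  --  --  --  --  --  --  --  --  --  --
0.532  --  --  --  --  --  --  --  --  --  --  --  --  --  --  --  --  --  --  --  --  --  --  --  --  --  --  --
0.538  --  --  --  --  --  --  --  --  --  --  --  --  --  --  --  --  --  --  --  --  --  --  --  --  --  --  --
0.544  --  --  --  --  --  --  --  --  --  --  --  --  --  --  --  --  --  --  --  --  --  --  --  --  --  --  --
0.556  --  --  --  --  --  --  --  --  --  --  --  --  --  --  --  --  --  --  --  --  --  --  --  --  --  --  --
0.568  --  --  --  --  --  --  --  --  --  --  --  --  --  --  --  --  --  --  --  --  --  --  --  --  --  --  --
0.574  --  --  --  --  --  --  --  --  --  --  --  --  --  --  --  --  --  --  --  --  --  --  --  --  --  --  --
0.580  --  --  --  --  --  --  --  --  --  --  --  --  --  --  --  --  --  --  --  --  --  --  --  --  --  --  --
0.586  --  --  --  --  --  --  --  --  --  --  --  --  --  --  --  --  --  --  --  --  --  --  --  --  --  --  --
0.592  --  --  --  --  --  --  --  --  --  --  --  --  --  --  --  --  --  --  --  --  --  --  --  --  --  --  --
```

```bash
python3 -c "
from h import *
p=prof('wrist',[.526,.529,.532,.535,.538,.556,.574,.577,.58,.583,.586],np.arange(.018,.17,.006)); cv2.imwrite('pics/w3.png',p)"
```

```text
wrist y:  18  24  30  36  42  48  54  60  66  72  78  84  90  96 102 108 114 120 126 132 138 144 150 156 162 168
0.526  -0  -0   0   0   0  -0  16  36  24  10   4  --  --  --  --  --  14  14  14  14   5   5   4   4  --  --
0.529  -0  -0   0   0  -0   0  19  36  --   5   4  --  --  --  --  21  15  14  14  14   4   4   4   4  --  --
0.532  -0  -0   0   0   0   0  23  36  36   5   4  --  --  --  --  20  18  15  14  14   4   4   4   4  --  --
0.535  -0   0   0   1   1   2  38  37  36  --  --  --  --  --  --  20  19  15  14  14   5   4   4   4  --  --
0.538  -0   0   0   1  43  41  40  39  36  --  --  --  --  --  --  23  19  16  14  14   5   4   4   4  --  --
0.556   0  -0   0  44  43  43  42  40  38  --  --  --  --  --  --  22  19  17  14  14   4   4   4   4  --  --
0.574   0   0   0  45  42  43  42  40  38  --  --  --  --  --  --  22  19  17  14  14   4   5   4   4  --  --
0.577  -0   0   0  45  42  42  42  39  38  --  --  --  --  --  --  21  19  17  14  14   4   4   4   4  --  --
0.580   0   0   0   1  42  40  40  38  36  --  --  --  --  --  --  21  19  15  14  14   4   4   4   4  --  --
0.583  -0   0  -0   0   1   1  35  37  36   4   4  --  --  --  --  --  15  15  14  14   5   4   4   4  --  --
0.586   0   0  -0   0   0   0  22  36  23  15   5  --  --  --  --  --  14  14  14  14   7   4   4   4  --  --
```

View pics/w3.png

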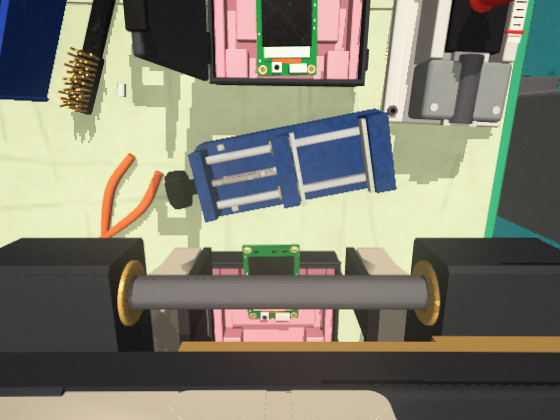

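The wrist view shows the board's end sticking out beyond the box 2 wall at pixel (272,255), with x .533 to .582. I'll lean and grip it.

Call:
move_arm --rows "0 -10 0 0 -0.0045 0 0.062;0 -10 0 0.015 0 0 0.062;0 -10 0 0.0152 0 0 0.062;0 0 0 0 0 0.0497 0.062;0 0 0 0 0 0.0497 0.062;0 0 0 0 0 0.03 0.062;0 0 0 0 0 0.0197 0.062;0 0 0 0 0 0 0.062" --squeeze 20

```text
t: 26.65
eef_pos: [0.558, 0.042, 0.0516]
ee_rot: [3.137, 0.524, -1.572]
force: [0.2, -0.4, 0.2]
width: 0.0619
gripper_force: 0.0
```

Call:
move_arm --rows "0 0 0 0 0 0 0.04;0 0 0 0 0 0 0.04;0 0 0 0 0 0 0.04;0 0 0 0 0 0 0.04"

```text
t: 27.15
eef_pos: [0.5594, 0.0413, 0.0535]
ee_rot: [-3.14, 0.523, -1.568]
force: [1.1, -0.2, 1.4]
width: 0.0488
gripper_force: 20.0
```

Call:
move_arm --rows "0 0 0 0 0 0 0.056;0 0 0 0 0 0 0.056;0 0 0 0 0 0.005 0.056;0 0 0 0 0 0.003 0.056;0 0 0 0 0 0 0.04;0 0 0 0 0 0 0.04;0 0 0 0 0 0 0.04;0 0 0 0 0 0 0.04"

```text
t: 28.15
eef_pos: [0.559, 0.0455, 0.0459]
ee_rot: [-3.141, 0.524, -1.569]
force: [0.4, 0.6, -1.8]
width: 0.049
gripper_force: 19.9
```

```bash
python3 -c "
from h import *
m=arm.camera_model('wrist'); p,d=arm.grab_frame('wrist'); T=cloud(d,(np.array(m['mtx']),m['k1'],np.array(m['mount']))).reshape(-1,3)
h=cv2.cvtColor(p,cv2.COLOR_BGR2HSV).reshape(-1,3)
g=(h[:,0]>45)&(h[:,0]<85)&(h[:,1]>100)&(abs(T[:,1])<.03)&(abs(T[:,2])<.08)&(abs(T[:,0])<.12)
q=T[g]; print(len(q)); print(np.nanmin(q,0).round(4),np.nanmax(q,0).round(4))
for x in np.arange(-.1,.06,.01):
  w=q[abs(q[:,0]-x)<.005]
  if len(w): print(x.round(2),len(w),np.median(w[:,2]).round(4))"
```

```text
1308
[-0.005  -0.0247 -0.0082] [0.0111 0.0248 0.0107]
-0.01 1 0.0107
-0.0 490 0.0018
0.01 817 -0.0056
```

Gripped: 49 mm wide, with the board about 7 mm up from the fingertips. Lifting.

Call:
move_arm --rows "0 0 0 -0.008 0 -0.014 0.04;0 0 0 -0.02 0 -0.0347 0.04;0 0 0 -0.02 0 -0.0347 0.04;0 0 0 -0.02 0 -0.0347 0.04;0 0 0 -0.01 0 -0.0173 0.04;0 0 0 0 0 0 0.04"

```text
t: 28.95
eef_pos: [0.5595, 0.0454, 0.2042]
ee_rot: [-3.137, 0.524, -1.566]
force: [1.1, 0.7, -0.9]
width: 0.0489
gripper_force: 19.9
```

```bash
cat >> h.py <<'E'
def held():
    m=arm.camera_model('wrist'); p,d=arm.grab_frame('wrist'); T=cloud(d,(np.array(m['mtx']),m['k1'],np.array(m['mount']))).reshape(-1,3)
    h=cv2.cvtColor(p,cv2.COLOR_BGR2HSV).reshape(-1,3)
    g=(h[:,0]>45)&(h[:,0]<85)&(h[:,1]>100)&(abs(T[:,1])<.03)&(abs(T[:,2])<.12)&(abs(T[:,0])<.12)
    q=T[g]; print(len(q),np.nanmin(q,0).round(4),np.nanmax(q,0).round(4))
    print('slope deg',np.degrees(np.arctan(np.polyfit(q[:,0],q[:,2],1)[0])).round(1),'z at x=0',np.polyfit(q[:,0],q[:,2],1)[1].round(4)); return p
E
python3 -c "
from h import *
s=arm.get_state();print(s['eef_pos'],s['ee_rot'],s['width']);held()"
```

```text
[0.55950941 0.04539845 0.20416214] [-3.13741276  0.52357995 -1.56631731] 0.04893033988147439
1226 [-0.0052 -0.0247 -0.0082] [0.0109 0.0248 0.011 ]
slope deg -47.6 z at x=0 0.004
```

Call:
move_arm --rows "0 10 0 0 0 0 0.04;0 10 0 0 0 0 0.04;0 10 0 0 0 0 0.04;0 0 0 0.004 0.047 0 0.04;0 0 0 0.004 0.047 0 0.04;0 0 -10 0 0 0 0.04;0 0 -10 0 0 0 0.04;0 0 -10 0 0 0 0.04"

```text
t: 30.0
eef_pos: [0.4639, 0.0369, 0.2006]
ee_rot: [3.139, 0.001, -1.039]
force: [0.0, -0.4, -0.1]
width: 0.0491
gripper_force: 19.9
```

Call:
move_arm --rows "0 0 -10 0 0 0 0.04;0 0 -10 0 0 0 0.04;0 0 -10 0 0 0 0.04;0 0 -10 0 0 0 0.04;0 0 -10 0 0 0 0.04;0 0 -10 0 0 0 0.04;0 0 0 0 0 0.055 0.04;0 0 0 0 0 0.05 0.04"

```text
t: 31.0
eef_pos: [0.4639, 0.0368, 0.0947]
ee_rot: [3.141, 0.001, 0.002]
force: [-0.0, 0.6, -1.4]
width: 0.0493
gripper_force: 19.9
```

```bash
python3 -c "
from h import *
s=arm.get_state();print(s['eef_pos'],s['ee_rot'],s['width'],s['force']);held()"
```

```text
[0.46389345 0.03680353 0.09473377] [3.14138316e+00 1.42795196e-03 2.19598819e-03] 0.049286170973972754 [-0.04536411  0.62314184 -1.44832118]
701 [-0.0039 -0.0239 -0.0079] [0.0106 0.0249 0.009 ]
slope deg -47.7 z at x=0 0.0038
```

Call:
move_arm --rows "0 0 0 0 0 0.012 0.04;0 0 0 0 0 0.012 0.04;0 0 0 0 0 0.012 0.04;0 0 0 0 0 0.01 0.04;0 0 0 0 0 0.01 0.04;0 0 0 0 0 0 0.04" --squeeze 8

```text
t: 31.8
eef_pos: [0.4643, 0.0369, 0.0404]
ee_rot: [3.141, 0.002, 0.002]
force: [0.7, -0.1, -0.2]
width: 0.0494
gripper_force: 8.0
```

```bash
python3 -c "
from h import *
s=arm.get_state();print(s['eef_pos'],s['ee_rot'],s['width'],s['force']);held()"
```

```text
[0.46430749 0.03693621 0.04042361] [3.14100454e+00 1.51052461e-03 2.05792340e-03] 0.04936702579247607 [ 0.72727727 -0.11097801 -0.17223902]
2383 [-0.056  -0.0242 -0.0754] [0.0255 0.0254 0.0312]
slope deg -27.5 z at x=0 0.0022
```

Works: the board is rotating toward flat in the grip (47° to about 27°). Continuing down.

Call:
move_arm --rows "0 0 0 0 0 0.01 0.04;0 0 0 0 0 0.008 0.04;0 0 0 0 0 0.006 0.04;0 0 0 0 0 0.004 0.04;0 0 0 0 0 0.0015 0.04;0 0 0 0 0 0 0.04"

```text
t: 32.6
eef_pos: [0.4647, 0.0371, 0.0115]
ee_rot: [3.141, 0.0, 0.002]
force: [-0.1, -0.2, 0.5]
width: 0.0493
gripper_force: 8.0
```

```bash
python3 -c "
from h import *
s=arm.get_state();print(s['eef_pos'],s['ee_rot'],s['width'],s['force']);held()"
```

```text
[0.46470109 0.03707919 0.01151009] [3.14137634e+00 4.88916220e-04 2.27849255e-03] 0.049293701542081333 [-0.10913653 -0.23551062  0.45808286]
2985 [-0.0406 -0.0246 -0.0754] [0.0255 0.0255 0.0104]
slope deg -7.1 z at x=0 0.0018
```

Call:
move_arm --rows "0 0 0 0 0 0 0.064;0 0 0 0 0 0 0.064;0 0 0 0 0 -0.001 0.064;0 0 0 -0.017 0 0 0.064;0 0 0 -0.017 0 0 0.064;0 0 0 0 0 0 0.064"

```text
t: 33.4
eef_pos: [0.429, 0.0365, 0.0127]
ee_rot: [3.141, 0.001, 0.003]
force: [0.8, 1.1, 0.3]
width: 0.0644
gripper_force: 0.0
```

```bash
python3 -c "
from h import *
s=arm.get_state();print(s['eef_pos'],s['force']);
import numpy as np
p,d,c=grab('wrist');P=cloud(d,c).reshape(-1,3);h=cv2.cvtColor(p,cv2.COLOR_BGR2HSV).reshape(-1,3)
g=(h[:,0]>45)&(h[:,0]<85)&(h[:,1]>100)&(P[:,0]>.36)&(P[:,0]<.5)&(P[:,1]>-.02)&(P[:,1]<.08)&(P[:,2]<.02)
print(g.sum(),np.percentile(P[g],[1,99],axis=0).round(4))"
```

```text
[0.42900779 0.03650325 0.01265729] [0.83628885 1.11045373 0.25630877]
4828 [[3.882e-01 1.200e-02 4.000e-04]
 [4.775e-01 6.070e-02 3.800e-03]]
```

Call:
move_arm --rows "0 0 0 0.0035 0 0.003 0.064;0 0 0 0 0 0 0.04;0 0 0 0 0 0 0.04;0 0 0 0 0 0 0.04;0 0 0 0 0 0 0.04;0 0 0 0 0 -0.05 0.04;0 0 0 0 0 -0.05 0.04;0 0 0 0 0 -0.03 0.04" --squeeze 20

```text
t: 34.45
eef_pos: [0.4351, 0.0374, 0.1421]
ee_rot: [-3.14, -0.003, 0.002]
force: [0.9, -0.0, -0.7]
width: 0.0491
gripper_force: 20.0
```

```bash
python3 - <<'E'
from h import *
held()
P=np.load("top0.npz")['P']; w=P[235:285,325:390].reshape(-1,3)
q=w[(abs(w[:,2]-.024)<.003)&(w[:,1]<-.17)]; print('plinth',cv2.minAreaRect((q[:,:2]*1000).astype(np.float32)),np.median(q,0),len(q))
q=w[(abs(w[:,2]-.036)<.004)&(w[:,1]<-.16)]; print('guides',cv2.minAreaRect((q[:,:2]*1000).astype(np.float32)),len(q))
w=P[235:290,290:395].reshape(-1,3);q=w[(w[:,2]>.006)&(w[:,2]<.014)&(w[:,1]>-.32)]; print('plate',cv2.minAreaRect((q[:,:2]*1000).astype(np.float32)),len(q))
q=w[(w[:,2]>.08)]; print('knob top',q.mean(0),len(q))
E
```

```text
4480 [-0.0405 -0.0241 -0.076 ] [0.043  0.0255 0.01  ]
slope deg -0.1 z at x=0 0.0074
plinth ((405.5023193359375, -241.24473571777344), (109.74288177490234, 69.1855239868164), 88.38739013671875) [ 0.40407448 -0.24134905  0.02405968] 359
guides ((405.2514953613281, -234.54849243164062), (141.8202362060547, 71.89158630371094), 88.19049835205078) 190
plate ((414.89459228515625, -180.79232788085938), (273.0166015625, 121.17288208007812), 89.0318832397461) 1249
knob top [ 0.40776117 -0.15713916  0.08739538] 51
```

Call:
move_arm --rows "0 0 0 0 0.046 -0.02 0.04;0 0 0 0 0.046 -0.02 0.04;0 0 0 0 0.046 -0.02 0.04;0 0 10 0 0 0 0.04;0 0 10 0 0 0 0.04;0 0 10 0 0 0 0.04;0 0 10 0 0 0 0.04;0 0 10 0 0 0 0.04"

```text
t: 35.5
eef_pos: [0.4344, -0.1009, 0.1993]
ee_rot: [3.141, 0.0, -0.876]
force: [-0.4, -0.2, -0.4]
width: 0.049
gripper_force: 20.0
```

Call:
move_arm --rows "0 0 10 0 0 0 0.04;0 0 10 0 0 0 0.04;0 0 10 0 0 0 0.04;0 0 10 0 0 0 0.04;0 0 1.5 0 0 0 0.04;0 0 0 0 0 0 0.04"

```text
t: 36.25
eef_pos: [0.4346, -0.1009, 0.1995]
ee_rot: [3.141, 0.0, -1.592]
force: [-0.3, 0.0, 0.1]
width: 0.0489
gripper_force: 20.0
```

```bash
python3 - <<'E'
from h import *
held()
s=arm.get_state();print(s['eef_pos'],s['ee_rot'])
p,d,c=grab('wrist'); P=cloud(d,c); np.savez('w4.npz',p=p,P=P); cv2.imwrite('pics/w4.png',p)
w=P.reshape(-1,3); w=w[(w[:,0]>.34)&(w[:,0]<.48)&(w[:,1]<-.17)&(w[:,1]>-.33)]
for a,b in((.021,.027),(.033,.04),(.007,.013)):
    q=w[(w[:,2]>a)&(w[:,2]<b)]; r=cv2.minAreaRect((q[:,:2]*1000).astype(np.float32)); print(a,np.round(r[0],1),np.round(r[1],1),round(r[2],1),len(q))
E
```

```text
4435 [-0.0396 -0.0248 -0.0747] [0.044  0.0247 0.0099]
slope deg -0.0 z at x=0 0.0075
[ 0.43465761 -0.10090062  0.19951862] [ 3.14144489e+00  2.24775108e-06 -1.59174391e+00]
0.021 [ 409.2 -223.2] [71.4 64.8] 88.4 3632
0.033 [ 406.8 -193.1] [43.6 72.4] 88.2 537
0.007 [ 405.9 -216.1] [ 93.2 104.3] 88.9 7136
```

View pics/w4.png

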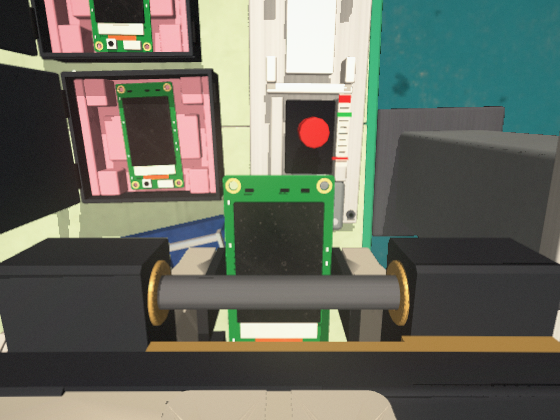

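The wrist view shows the board held square at (278,250) with display up, the knob at (314,132), and the nest at the top edge near (310,30). One step closer for the whole nest.

Call:
move_arm --rows "0 0 0 0.02 0 -0.025 0.04;0 0 0 0.02 0 -0.025 0.04;0 0 0 0 0 0 0.04"

```text
t: 36.72
eef_pos: [0.4348, -0.1417, 0.2513]
ee_rot: [-3.138, -0.0, -1.594]
force: [-0.1, 0.6, -1.2]
width: 0.0492
gripper_force: 20.0
```

```bash
python3 - <<'E'
from h import *
s=arm.get_state();print(s['eef_pos'],s['ee_rot'])
p,d,c=grab('wrist'); P=cloud(d,c); np.savez('w5.npz',p=p,P=P); cv2.imwrite('pics/w5.png',p)
w=P.reshape(-1,3); h=cv2.cvtColor(p,cv2.COLOR_BGR2HSV).reshape(-1,3)
m=(w[:,0]>.34)&(w[:,0]<.48)&(w[:,1]<-.17)&(w[:,1]>-.34); 
for a,b in((.022,.0265),(.033,.04),(.007,.013)):
    q=w[m&(w[:,2]>a)&(w[:,2]<b)]; r=cv2.minAreaRect((q[:,:2]*1000).astype(np.float32)); print(a,np.round(r[0],1),np.round(r[1],1),round(r[2],1),len(q))
R_=((h[:,0]<6)|(h[:,0]>174))&(h[:,1]>170)&(w[:,2]>.078)&(w[:,2]<.095)&(w[:,1]<-.1); q=w[R_]; print('knob',q.mean(0),q.min(0),q.max(0))
for x in np.arange(.364,.45,.006):
    row=[]
    for y in np.arange(-.33,-.165,.006):
        q=w[(abs(w[:,0]-x)<.003)&(abs(w[:,1]-y)<.003)&(w[:,2]<.06)]; row.append('%2.0f'%(1000*np.median(q[:,2])) if len(q) else '--')
    print('%.3f'%x,' '.join(row))
E
```

```text
[ 0.434818   -0.14174804  0.25134206] [-3.13815246e+00 -1.29859272e-04 -1.59418000e+00]
0.022 [ 408.  -240.9] [114.9  69.5] 83.0 3790
0.033 [ 405.3 -238.4] [134.8  72.4] 88.2 1745
0.007 [ 405.3 -238. ] [138.8 103.8] 88.5 7458
knob [ 0.40842982 -0.16408815  0.08636828] [ 0.39848679 -0.1688428   0.07841515] [ 0.4177782  -0.16019055  0.0890762 ]
0.364 -- --  0  0 10 10 11 10 10 10 10 10 10 10 10 10 10 10 10 10 10 10 10 10 10 10 10 10
0.370 -- --  0  0 35 36 36 36 36 31 10 10 10 10 10 10 10 10 10 11 36 36 36 30 10 10 10 11
0.376 -- --  0 -0 36 36 29 24 26 19 10 10 10 10 10 10 10 10 10 11 35 35 35 31 30 47 47 47
0.382 -- --  1  1 36 36 21 10 11 10 11 10 10 10 10 10 10 10 10 10 10 10 10 31 31 47 47 47
0.388 -- --  0  1 36 36 21 23 24 24 24 24 24 24 24 24 24 24 24 24 24 24 10 31 11 35 44 45
0.394 -- -- -0  1 36 36 21 23 24 25 24 24 24 24 24 24 24 24 24 24 24 23 10 31 11 44 45 45
0.400 -- --  0 -0 36 36 18 24 24 24 24 24 24 24 24 25 24 24 24 24 24 23 10 31 11 44 45 45
0.406 -- --  0 -0 36 36 17 24 24 24 24 24 24 24 24 24 24 24 24 24 24 17 10 31 11 44 45 45
0.412 -- --  0  1 36 36 15 24 25 24 24 24 24 24 24 24 24 24 24 24 24 17 10 31 10 44 45 45
0.418 -- --  0  0 36 36 16 24 24 24 24 24 24 24 24 24 24 24 24 24 24 17 10 31 10 44 45 45
0.424 -- --  0 -- 36 36 16 11 16 22 24 23 24 24 23 24 24 24 24 24 24 21 11 31 10 44 45 45
0.430 -- --  0 -- 36 36 16 10 11 10 10 10 10 10 10 10 10 10 10 10 10 10 10 31 11 45 44 45
0.436 -- --  1 -- 36 36 36 36 36 18 10 10 10 10 10 11 10 10 10 12 36 36 31 31 19 46 46 46
0.442 -- --  0  0 10 11 11 11 10 11 10 11 10 10 10 10 10 10 10 11 35 36 35 30 10 10 10 10
0.448 -- -0  0 -0 10 13 11 10 10 10 10 10 10 10 10 10 10 10 10 10 10 10 10 10 10 10 10 10
```

Call:
move_arm --rows "0 0 0 0.0535 0.0132 0.02 0.04;0 0 0 0.0534 0.0131 0.02 0.04;0 0 0 0 0 0.05 0.04;0 0 0 0 0 0.05 0.04;0 0 0 0 0 0.045 0.04;0 0 0 0 0 0 0.04;0 0 0 0 0 0 0.04"

```text
t: 37.65
eef_pos: [0.4057, -0.2471, 0.0656]
ee_rot: [-3.141, -0.0, -1.593]
force: [-0.5, -0.3, 0.1]
width: 0.0491
gripper_force: 20.0
```

```bash
python3 -c "
from h import *
s=arm.get_state();print(s['eef_pos'],s['ee_rot'],s['force']);held()"
```

```text
[ 0.40570937 -0.24711464  0.0656141 ] [-3.14116734e+00 -4.70050296e-04 -1.59339368e+00] [-0.51149037 -0.32746119  0.06040014]
4373 [-0.0414 -0.0281 -0.0758] [0.0438 0.0248 0.0309]
slope deg -0.1 z at x=0 0.0076
```

Call:
move_arm --rows "0 0 0 0.001 0 0.015 0.04;0 0 0 0 0 0.01 0.04;0 0 0 0 0 0.0055 0.04;0 0 0 0 0 0 0.04"

```text
t: 38.2
eef_pos: [0.405, -0.2481, 0.0343]
ee_rot: [-3.142, -0.0, -1.595]
force: [0.1, 1.2, -0.6]
width: 0.0493
gripper_force: 20.0
```

Call:
move_arm --rows "0 0 0 0 0 0 0.064;0 0 0 0 0 0 0.064;0 0 0 0 0 0 0.064;0 0 0 0 0 -0.04 0.064;0 0 0 0 0 -0.06 0.064;0 0 0 -0.06 0 -0.03 0.04;0 0 0 -0.06 0 0 0.04;0 0 0 0 0 0 0.04"

```text
t: 39.2
eef_pos: [0.4082, -0.1291, 0.163]
ee_rot: [-3.139, 0.001, -1.589]
force: [-0.0, 0.1, -0.4]
width: 0.0425
gripper_force: 0.0
```

```bash
python3 - <<'E'
from h import *
s=arm.get_state();print(s['eef_pos'],s['ee_rot'])
p,d,c=grab('wrist'); P=cloud(d,c); np.savez('w6.npz',p=p,P=P); cv2.imwrite('pics/w6.png',p)
w=P.reshape(-1,3); h=cv2.cvtColor(p,cv2.COLOR_BGR2HSV).reshape(-1,3)
g=(h[:,0]>45)&(h[:,0]<85)&(h[:,1]>100)&(w[:,0]>.36)&(w[:,0]<.45)&(w[:,1]<-.19)&(w[:,1]>-.31)
q=w[g]; r=cv2.minAreaRect((q[:,:2]*1000).astype(np.float32)); print(r,np.percentile(q[:,2],[2,50,98]),len(q), 'slope',np.linalg.lstsq(np.c_[q[:,:2],np.ones(len(q))],q[:,2],rcond=None)[0])
R_=((h[:,0]<6)|(h[:,0]>174))&(h[:,1]>170)&(w[:,2]>.078)&(w[:,2]<.095)&(w[:,1]<-.1); q=w[R_]; print('knob',q.mean(0),q.min(0),q.max(0),len(q))
E
```

```text
[ 0.4082013  -0.12910684  0.1630241 ] [-3.13908234e+00  7.63319971e-04 -1.58907883e+00]
((406.0245056152344, -237.84268188476562), (78.31173706054688, 50.69605255126953), 88.638916015625) [0.02402306 0.02581495 0.02803456] 1674 slope [-0.00975954  0.00205701  0.03020352]
knob [ 0.4079575  -0.15851355  0.0867664 ] [ 0.39793836 -0.1687538   0.07813895] [ 0.41837522 -0.14712689  0.08919045] 904
```

The sample is seated flat in the nest (PCB top at 25.8 mm). Now the knob at (.408, -.158): I'll turn to close along y and descend.

Call:
move_arm --rows "0 0 -10 0 0 0 0.05;0 0 -10 0 0 0 0.05;0 0 -10 0 0 0 0.05;0 0 -10 0 0 0 0.05;0 0 -10 0 0 0 0.05;0 0 -10 0 0 0 0.05;0 0 -10 0 0 0 0.05;0 0 -10 0 0 0 0.05"

```text
t: 40.25
eef_pos: [0.4073, -0.1335, 0.1617]
ee_rot: [3.141, 0.001, -0.195]
force: [0.9, -0.8, -0.4]
width: 0.0499
gripper_force: 0.0
```

Call:
move_arm --rows "0 0 -9.6 0 0.028 0 0.05;0 0 0 0 0 0.05 0.05;0 0 0 0 0 0.035 0.05;0 0 0 0 0 0.014 0.05;0 0 0 0 0 0 0.05" --squeeze 25

```text
t: 40.88
eef_pos: [0.4009, -0.1608, 0.0618]
ee_rot: [3.141, 0.004, -0.033]
force: [0.3, 0.6, 0.3]
width: 0.0498
gripper_force: 0.0
```

Call:
move_arm --rows "0 0 0 0.007 -0.004 0 0.05;0 0 0 0 0 0 0.015;0 0 0 0 0 0 0.015;0 0 0 0 0 0 0.015;0 0 0 0 0 0 0.015;0 0 0 0 0 0 0.015;0 0 0 0 0 0 0.015"

```text
t: 41.75
eef_pos: [0.4093, -0.1567, 0.0634]
ee_rot: [3.14, -0.0, -0.03]
force: [1.2, -8.4, 0.9]
width: 0.021
gripper_force: 25.0
```

Call:
move_arm --rows "0 0 0 0 0.009 0 0.015;0 0 0 0 0.009 0 0.015;0 0 0 0 0.009 0 0.015;0 0 0 0 0.007 0 0.015;0 0 0 0 0 0 0.015" --squeeze 35

```text
t: 42.38
eef_pos: [0.4083, -0.19, 0.0634]
ee_rot: [-3.141, -0.0, -0.032]
force: [-1.7, 7.5, 6.8]
width: 0.0211
gripper_force: 35.0
```

Call:
move_arm --rows "0 0 0 0 0.002 0 0.015;0 0 0 0 0 0 0.015"

```text
t: 42.62
eef_pos: [0.4082, -0.1917, 0.0634]
ee_rot: [-3.141, -0.0, -0.031]
force: [-2.1, 8.3, 7.7]
width: 0.0209
gripper_force: 35.0
```

```bash
python3 - <<'E'
from h import *
s=arm.get_state();print(s['eef_pos'],s['force'])
p,d,c=grab('scene'); cv2.imwrite('pics/s3.png',cv2.resize(p[235:330,225:365],None,fx=5,fy=5,interpolation=2))
E
```

```text
[ 0.40819277 -0.19167975  0.06336094] [-2.06215664  8.27209138  7.74860632]
```

View pics/s3.png

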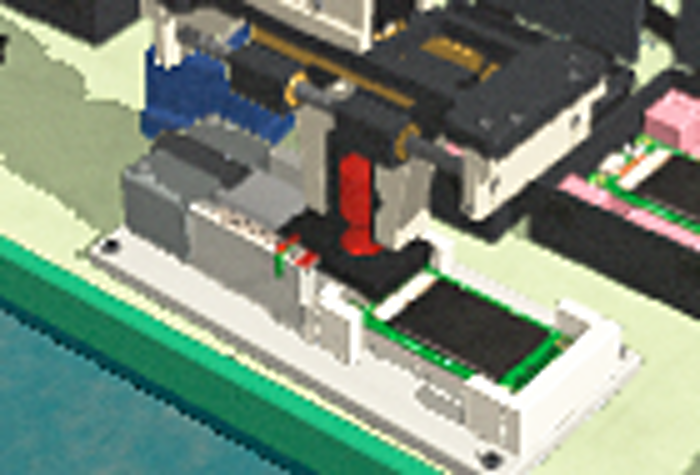

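The pointer (283,243) stands at the green line (280,263), with 35.0 mm of travel. I'll hold over a second, then let it go home.

Call:
move_arm --rows "0 0 0 0 0 0 0.015;0 0 0 0 0 0 0.015;0 0 0 0 0 0 0.015;0 0 0 0 0 0 0.015;0 0 0 0 0 0 0.015;0 0 0 0 0 0 0.015;0 0 0 0 0 0 0.015;0 0 0 0 0 0 0.015"

```text
t: 43.68
eef_pos: [0.4082, -0.1916, 0.0634]
ee_rot: [-3.141, -0.0, -0.031]
force: [-2.5, 8.5, 8.1]
width: 0.0209
gripper_force: 35.0
```

Call:
move_arm --rows "0 0 0 0 0 0 0.015;0 0 0 0 0 0 0.015;0 0 0 0 -0.012 0 0.015;0 0 0 0 -0.012 0 0.015;0 0 0 0 -0.01 0 0.015;0 0 0 0 0 0 0.05;0 0 0 0 0 0 0.05;0 0 0 0 0 0 0.05"

```text
t: 44.68
eef_pos: [0.4091, -0.1583, 0.0629]
ee_rot: [3.142, 0.0, -0.031]
force: [-1.4, -0.1, 0.4]
width: 0.0453
gripper_force: 0.0
```

Call:
move_arm --rows "0 0 0 0 0 0 0.05;0 0 0 0 0 -0.06 0;0 0 0 0 0 -0.06 0;0 0 0 0 0 0 0"

```text
t: 45.18
eef_pos: [0.4121, -0.1583, 0.1877]
ee_rot: [3.142, -0.009, -0.03]
force: [0.1, -0.7, -0.4]
width: 0.0257
gripper_force: 0.0
```

```bash
python3 - <<'E'
from h import *
s=arm.get_state();print(s['eef_pos'],s['ee_rot'])
p,d,c=grab('wrist'); w=cloud(d,c).reshape(-1,3); h=cv2.cvtColor(p,cv2.COLOR_BGR2HSV).reshape(-1,3)
R_=((h[:,0]<6)|(h[:,0]>174))&(h[:,1]>170)&(w[:,2]>.078)&(w[:,2]<.095)&(w[:,1]<-.1); q=w[R_]; print('knob',q.mean(0),q.min(0),q.max(0),len(q))
p,d,c=grab('top'); P=cloud(d,c); np.savez('top2.npz',p=p,P=P); hs=cv2.cvtColor(p,cv2.COLOR_BGR2HSV)
w=P.reshape(-1,3); h=hs.reshape(-1,3)
# boards b3,b4 detail, tray
for n,x,y in(('b3',.549,-.1525),('b4',.5637,-.272)):
    g=(h[:,0]>40)&(h[:,0]<85)&(h[:,1]>90)&(abs(w[:,0]-x)<.04)&(abs(w[:,1]-y)<.055)&(w[:,2]<.03); q=w[g]
    if len(q)>20: print(n,cv2.minAreaRect((q[:,:2]*1000).astype(np.float32)),len(q))
q=w[(abs(w[:,0]-.40)<.12)&(w[:,1]>.03)&(w[:,1]<.38)&(w[:,2]>.01)&(w[:,2]<.025)&(w[:,0]<.48)]; print('tray',cv2.minAreaRect((q[:,:2]*1000).astype(np.float32)),len(q))
E
```

```text
[ 0.41211635 -0.15825643  0.18768634] [ 3.14150385 -0.00911154 -0.0304202 ]
knob [ 0.40932308 -0.15787598  0.08681008] [ 0.39881305 -0.16807272  0.07872708] [ 0.41898389 -0.14702516  0.08923489] 668
b3 ((549.4619140625, -152.45547485351562), (91.76610565185547, 47.629756927490234), 89.79741668701172) 162
b4 ((563.4957885742188, -272.40985107421875), (91.11805725097656, 47.29117965698242), 89.65817260742188) 142
tray ((401.7498779296875, 219.90924072265625), (270.6096496582031, 123.68016815185547), 87.6957015991211) 449
```

The knob is home. Now box 4, using the same method: slide toward -y. First I'll turn to yaw π, go above it, and check the heights of what stands at its -y side.

Call:
move_arm --rows "0 0 10 0 0 -0.06 0;0 0 10 0 0 0 0;0 0 10 0 0 0 0;0 0 10 0 0 0 0;0 0 10 0 0 0 0;0 0 10 0 0 0 0;0 0 10 0 0 0 0;0 0 10 0 0 0 0"

```text
t: 46.28
eef_pos: [0.4084, -0.1579, 0.2413]
ee_rot: [3.138, 0.001, -1.433]
force: [-0.2, 0.1, 0.0]
width: 0.0008
gripper_force: 0.0
```

Call:
move_arm --rows "0 0 10 0 0 0 0;0 0 10 0 0 0 0;0 0 10 0 0 0 0;0 0 10 0 0 0 0;0 0 10 0 0 0 0;0 0 10 0 0 0 0;0 0 10 0 0 0 0;0 0 10 0 0 0 0"

```text
t: 47.28
eef_pos: [0.4084, -0.1579, 0.2413]
ee_rot: [3.14, -0.003, -2.829]
force: [0.3, 0.0, -0.4]
width: 0.0003
gripper_force: 0.0
```

Call:
move_arm --rows "0 0 10 0 0 0 0;0 0 8.3 0 0 0 0;0 0 0 -0.0505 -0.0292 0 0;0 0 0 -0.0505 -0.0292 0 0;0 0 0 -0.0505 -0.0292 0 0;10 0 0 0 0 0 0;10 0 0 0 0 0 0;0 0 0 0 0 0 0"

```text
t: 48.28
eef_pos: [0.5583, -0.2445, 0.2388]
ee_rot: [-2.789, -0.009, -3.139]
force: [-0.3, -0.6, -0.7]
width: 0.0003
gripper_force: 0.0
```

```bash
python3 - <<'E'
from h import *
s=arm.get_state();print(s['eef_pos'],s['ee_rot'])
P=np.load("top0.npz")['P'].reshape(-1,3)
for x in np.arange(.44,.70,.03):
    print('%.2f'%x,' '.join('%3.0f'%(1000*np.nanmax(np.r_[-1,P[(abs(P[:,0]-x)<.015)&(abs(P[:,1]-y)<.01),2]])) for y in np.arange(-.56,-.30,.02)))
E
```

```text
[ 0.55831175 -0.24446583  0.238786  ] [-2.7892921  -0.00877087 -3.13930035]
0.44   5   6   6   7   6   6  23  21  22  21   6   6   7  40
0.47   6   8   5   6   7   6   7  20  21  23  20   6   6  11
0.50  22  23  37  38  38  38  42  42  24  25  54   5  48  48
0.53  24  26  41  70  69  39  39  40  25  34  53   5  49  70
0.56  25  24  38  93  77  43  40  41  38  29  52   5  51  48
0.59  24  24  22  72  75  26  24  24  25  28  52  51  49  49
0.62  24  25  29  72  84  32  23  22  25  31  52  53  47  48
0.65  45  23  26  35 182  84  24  27  24  24  25  25   8  10
0.68  45   6  21  24  21  19   7   6   6  12   6  12  17  13
```

```bash
python3 - <<'E'
from h import *
P=np.load("top0.npz")['P'].reshape(-1,3)
ys=np.arange(-.40,-.31,.005); print('     ',' '.join('%4.0f'%(1000*y) for y in ys))
for x in np.arange(.45,.68,.02):
    print('%.2f'%x,' '.join('%4.0f'%(1000*np.nanmedian(np.r_[P[(abs(P[:,0]-x)<.01)&(abs(P[:,1]-y)<.0025),2]])) for y in ys))
p=np.load("top0.npz")['p']; cv2.imwrite('pics/fx.png',cv2.resize(p[150:245,340:420],None,fx=6,fy=6,interpolation=2))
E
```

```text
-400 -395 -390 -385 -380 -375 -370 -365 -360 -355 -350 -345 -340 -335 -330 -325 -320 -315 -310
0.45    1    1    1    1    0    0    1   -0    1    3   -0    0   -1    2    1    0    2    2    0
0.47    1    0   -1    2    1    0    2   -0    1   -1    2   -1    2    1    1   -1   -0   -0    1
0.49   19   18   19   18   19   19   17   18   10   -1    1    1   -0    1    0   -0    0    1    1
0.51   19   18   19   21   21   22   19   21   17   -0    0   -0    1   -0  nan   38   43   44   42
0.53   18   19   20   23   24   25   25   49   46   15    0    2    0   -1  nan   39   42   45   44
0.55   19   18   17   23   23   23   22   25   49   26   -0    1   -1   -0  nan   41   43   44   44
0.57   17   18   19   19   24   23   23   25   49   43    7    1   -0   -0  nan   42   42   44   44
0.59   20   18   20   19   23   24   23   22  nan   48   18    1    1   -0  nan   41   41   44   44
0.61   19   20   18   19   20   25   24   23  nan   49   27    1   -1    0  nan   41   42   43   42
0.63   20   19   18   18   19   21   22   21   20   18   22   13    1   -0   -0   -2    2    1    4
0.65   20   19   18   19   17   19   15   15   19   17   16   13    3    0    1    1    1    1   -0
0.67   -0    1    0    0    0    1    2    1    1    1    2    0   -1    1    3    6    6    5    8
  return np.nanmean(a, axis, out=out, keepdims=keepdims)
```

View pics/fx.png

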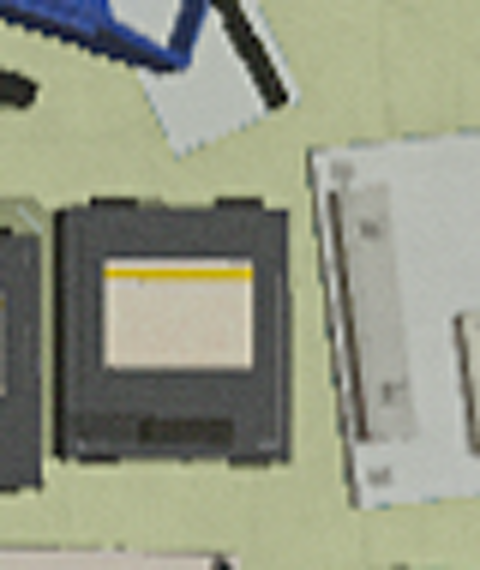

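Call:
move_arm --rows "0 0 0 -0.0055 0.0155 0.0465 0;0 0 0 0 0.0169 0.0465 0;0 0 0 0 0.0169 0.0465 0;0 0 0 0 0.0169 0.0465 0;0 0 0 0 0 0 0;0 0 0 0 0 0 0"

```text
t: 49.02
eef_pos: [0.5669, -0.2477, 0.0468]
ee_rot: [-2.792, 0.001, 3.14]
force: [0.7, 0.3, 0.8]
width: 0.0003
gripper_force: 0.0
```

Call:
move_arm --rows "0 0 0 0 0.0022 0.006 0;0 0 0 0 0.0022 0.006 0;0 0 0 0 0.001 0.003 0;0 0 0 0 0 0 0"

```text
t: 49.52
eef_pos: [0.5662, -0.2472, 0.0298]
ee_rot: [-2.792, 0.0, 3.141]
force: [1.1, -0.4, 1.0]
width: 0.0002
gripper_force: 0.4
```

```bash
python3 -c "
from h import *
prof('wrist',[.545,.55,.553],np.arange(-.36,-.20,.006))"
```

```text
wrist y: -360 -354 -348 -342 -336 -330 -324 -318 -312 -306 -300 -294 -288 -282 -276 -270 -264 -258 -252 -246 -240 -234 -228 -222 -216 -210 -204
0.545  32  33  --  --  --  35  29  26  25  25  26  25  24  23  22  21  20  19  18  16  15  13  12  36   1   1   5
0.550  37  33  --  --  --  35  30  26  25  25  26  25  24  23  22  21  20  19  18  17  16  13  16  16   0   0   4
0.553  48  33  --  --  --  --  30  26  25  25  26  25  24  23  22  21  20  19  19  28  37  13  16  15   0   0   4
```

Call:
move_arm --rows "0 0 0 0 0.0015 0.0035 0;0 0 0 0 0 0 0"

```text
t: 49.82
eef_pos: [0.5666, -0.247, 0.0274]
ee_rot: [-2.791, 0.001, 3.141]
force: [-5.3, 6.3, 14.7]
width: 0.0002
gripper_force: 7.8
```

Call:
move_arm --rows "0 0 0 0 -0.005 0.0003 0;0 0 0 0 -0.005 0.0003 0;0 0 0 0 0 0 0"

```text
t: 50.2
eef_pos: [0.569, -0.2553, 0.0303]
ee_rot: [-2.793, 0.005, -3.14]
force: [0.1, 9.4, 11.0]
width: 0.0007
gripper_force: 6.1
```

```bash
python3 -c "
from h import *
prof('wrist',[.545,.55,.553],np.arange(-.36,-.20,.006))"
```

```text
wrist y: -360 -354 -348 -342 -336 -330 -324 -318 -312 -306 -300 -294 -288 -282 -276 -270 -264 -258 -252 -246 -240 -234 -228 -222 -216 -210 -204
0.545  29  33  --  --  --  --  33  32  30  31  29  28  26  25  23  21  20  18  16  14  12  10   4  36   1   0   5
0.550  26  33  --  --  --  --  35  32  31  31  30  28  27  25  24  22  21  20  18  16  13  12   4   4   0   0   4
0.553  45  33  --  --  --  --  35  32  31  31  30  28  27  25  24  22  21  20  18  16  13  14   4   4   0   0   4
```

Call:
move_arm --rows "0 0 0 0 0 -0.006 0;2 0 0 0 0.0045 -0.005 0;0 0 0 0 0 0 0;0 0 0 0 0.0045 0.0068 0;0 0 0 0 0.0035 0.0045 0;0 0 0 0 0 0 0"

```text
t: 51.0
eef_pos: [0.5665, -0.2465, 0.0269]
ee_rot: [-2.754, 0.002, 3.14]
force: [-9.3, 7.0, 28.6]
width: 0.0006
gripper_force: 15.0
```

```bash
python3 -c "
from h import *
prof('wrist',[.545,.55,.553],np.arange(-.36,-.20,.006))"
```

```text
wrist y: -360 -354 -348 -342 -336 -330 -324 -318 -312 -306 -300 -294 -288 -282 -276 -270 -264 -258 -252 -246 -240 -234 -228 -222 -216 -210 -204
0.545  35  34  --  --  --  35  19   5  39  38  36  34  32  29  26  24  22  19  16  13  10   8   5  36   3   1   5
0.550  30  34  --  --  --  --  31  42  40  39  38  35  33  30  28  25  23  20  18  15  11  10   5  --   0   0   4
0.553  48  34  --  --  --  --  36  42  41  39  38  35  33  30  28  25  23  20  18  17  32  13   5  --   0   0   4
```

Tilted above the wall. Drag over it, then 20 mm more, as before.

Call:
move_arm --rows "0 0 0 0 -0.002 -0.001 0;0 0 0 0 -0.006 -0.0003 0;0 0 0 0 -0.006 0 0;0 0 0 0 0 0 0"

```text
t: 51.55
eef_pos: [0.5681, -0.2574, 0.0313]
ee_rot: [-2.758, 0.003, -3.141]
force: [1.0, 4.4, 7.8]
width: 0.0003
gripper_force: 4.7
```

Call:
move_arm --rows "0 0 0 0 -0.006 0.0006 0;0 0 0 0 -0.007 0.0008 0;0 0 0 0 -0.007 0.0008 0;0 0 0 0 0 0 0"

```text
t: 52.05
eef_pos: [0.5659, -0.2779, 0.0358]
ee_rot: [-2.758, -0.0, 3.139]
force: [0.7, -0.8, 0.8]
width: 0.0007
gripper_force: 0.8
```

```bash
python3 -c "
from h import *
prof('wrist',[.545,.55,.553],np.arange(-.36,-.20,.006))"
```

```text
wrist y: -360 -354 -348 -342 -336 -330 -324 -318 -312 -306 -300 -294 -288 -282 -276 -270 -264 -258 -252 -246 -240 -234 -228 -222 -216 -210 -204
0.545  42  25  46  44  43  41  31  36  34  32  30  28  26  24  21  19  16  14  11   4   4   4   4   5  32   0  36
0.550  48  42  46  44  44  43  40  38  36  34  32  30  28  25  23  19  18  14   8   4   4   4   4   4   0   1  36
0.553  49  44  46  44  44  43  41  39  36  34  32  30  27  26  35  44  21  14   6   4   4   4   4   4   0   1  36
```

Call:
move_arm --rows "0 0 0 0 0 -0.03 0;0 0 0 0 0 -0.05 0.062;-10.5 0 0 0 0 -0.01 0.062;-10.5 0 0 0 0 -0.01 0.062;-1 0 0 0 -0.05 -0.03 0.062;0 0 0 0 -0.05 -0.03 0.062;0 0 0 0 -0.042 0 0.062;0 0 -10 0 0 0 0.062"

```text
t: 53.1
eef_pos: [0.5628, -0.3865, 0.1929]
ee_rot: [-3.102, -0.014, -2.974]
force: [0.4, 1.0, -0.3]
width: 0.0606
gripper_force: 0.0
```

Call:
move_arm --rows "0 0 -10 0 0 0 0.062;0 0 -10 0 0 0 0.062;0 0 -10 0 0 0 0.062;0 0 -10 0 0 0 0.062;0 0 -10 0 0 0 0.062;0 0 -10 0 0 0 0.062;0 0 -10 0 0 0 0.062;0 0 -10 0 0 0 0.062"

```text
t: 54.1
eef_pos: [0.5632, -0.3835, 0.1927]
ee_rot: [3.134, -0.041, -1.572]
force: [0.2, -0.5, -0.1]
width: 0.062
gripper_force: 0.0
```

```bash
python3 -c "
from h import *
s=arm.get_state();print(s['eef_pos'],s['ee_rot'])
prof('wrist',np.arange(.532,.604,.004),np.arange(-.362,-.30,.006))"
```

```text
[ 0.56324839 -0.38354752  0.1927441 ] [ 3.1337482  -0.04064331 -1.57186853]
wrist y: -362 -356 -350 -344 -338 -332 -326 -320 -314 -308 -302
0.532  42  48  --  -0   0   0  20  23  19   4  --
0.536  41  48  --  -0   0   0  25  --  --   4  --
0.540  40  48  47  45   1  40  35  37  --   4  --
0.544  37  48  47  45  42  41  40  37  --  --  --
0.548  35  48  46  45  43  43  41  39  --  --  --
0.552  32  48  46  45  43  43  41  39  --  --  --
0.556  32  48  46  45  43  43  41  39  --  --  --
0.560  31  49  46  45  43  43  41  39  --  --  --
0.564  27  49  46  45  43  43  41  39  --  --  --
0.568  27  48  46  45  43  43  41  39  --  --  --
0.572  24  48  46  45  43  43  41  39  --  --  --
0.576  23  47  46  45  44  43  41  39  --  --  --
0.580  22  46  46  45  44  43  41  39  --  --  --
0.584  22  44  47  44  43  43  40  39  --  --  --
0.588  22  41  47  44  42  40  38  37  --  --  --
0.592  22  41  49  45   2   0  33  35  23   9  --
0.596  22  39  49  --   0  -0  23  24  24   9  --
0.600  22  35  49  --  -0   0  22  24  24  --  --
```

Call:
move_arm --rows "0 -10.7 0 0 -0.0018 0 0.056;0 -10.7 0 0 0 0 0.056;0 -10.7 0 0 0 0 0.056;0 0 0 0.0284 0 0 0.056;0 0 0 0 0 0.05 0.056;0 0 0 0 0 0.05 0.056;0 0 0 0 0 0.03 0.056;0 0 0 0 0 0 0.056" --squeeze 20

```text
t: 55.15
eef_pos: [0.5637, -0.3421, 0.0642]
ee_rot: [3.128, 0.522, -1.586]
force: [1.0, -0.6, 0.3]
width: 0.0563
gripper_force: 0.0
```

Call:
move_arm --rows "0 0 -0.8 0 -0.0013 0.012 0.056;0 0 0 0 0 0.0095 0.056;0 0 0 0 0 0 0.056;0 0 0 0 0 0 0.04;0 0 0 0 0 0 0.04;0 0 0 0 0 0 0.04"

```text
t: 55.9
eef_pos: [0.5667, -0.3336, 0.0486]
ee_rot: [-3.14, 0.518, -1.564]
force: [0.8, -0.1, 0.6]
width: 0.0488
gripper_force: 20.0
```

```bash
python3 -c "
from h import *
s=arm.get_state();print(s['eef_pos'],s['ee_rot'],s['force']);held()"
```

```text
[ 0.56674422 -0.33358241  0.04859564] [-3.13952398  0.5182399  -1.56423282] [ 0.81470906 -0.05477813  0.622975  ]
3341 [-0.0115 -0.0258 -0.0386] [0.1007 0.03   0.0247]
slope deg -21.4 z at x=0 0.004
```

Call:
move_arm --rows "0 0 0 -0.008 0 -0.014 0.04;0 0 0 -0.02 0 -0.0347 0.04;0 0 0 -0.02 0 -0.0347 0.04;0 0 0 -0.02 0 -0.0347 0.04;0 0 0 -0.01 0 -0.0173 0.04;0 10 0 0 0 0 0.04;0 10 0 0 0 0 0.04;0 9.7 0 0 0 0 0.04"

```text
t: 56.95
eef_pos: [0.5669, -0.3329, 0.2056]
ee_rot: [-3.138, -0.005, -1.565]
force: [0.6, 0.4, -0.7]
width: 0.0489
gripper_force: 20.0
```

```bash
python3 -c "
from h import *
s=arm.get_state();print(s['eef_pos'],s['ee_rot'],s['width']);held()"
```

```text
[ 0.5669252  -0.33285387  0.20560747] [-3.1378967  -0.00506899 -1.56481158] 0.04891906185524804
1300 [-0.0112 -0.0246 -0.007 ] [0.0156 0.0245 0.0248]
slope deg -48.7 z at x=0 0.011
```

Call:
move_arm --rows "0 0 0 0 0.045 -0.01 0.04;0 0 0 0 0.045 0 0.04;0 0 0 0 0.045 0 0.04;0 0 -10 0 0 0 0.04;0 0 -10 0 0 0 0.04;0 0 -10 0 0 0 0.04;0 0 -10 0 0 0 0.04;0 0 -10 0 0 0 0.04"

```text
t: 58.0
eef_pos: [0.431, -0.3332, 0.2142]
ee_rot: [-3.14, 0.0, -0.687]
force: [0.4, 0.5, -1.1]
width: 0.0492
gripper_force: 20.0
```

Call:
move_arm --rows "0 0 -10 0 0 0 0.04;0 0 -10 0 0 0 0.04;0 0 -10 0 0 0 0.04;0 0 -7.7 0 0 0 0.04;0 0 0 -0.0024 -0.06 0 0.04;0 0 0 -0.0024 -0.06 0 0.04;0 0 0 -0.0024 -0.06 0 0.04;0 0 0 -0.0024 -0.06 0 0.04"

```text
t: 59.0
eef_pos: [0.4294, -0.0916, 0.2146]
ee_rot: [-3.141, -0.001, -0.035]
force: [1.3, 0.2, -0.6]
width: 0.0487
gripper_force: 20.0
```

Call:
move_arm --rows "0 0 0 -0.0024 -0.06 0 0.04;0 0 0 -0.0024 -0.06 0 0.04;0 0 0 -0.0024 -0.06 0 0.04;0 0 0 -0.0024 -0.05 0 0.04;0 0 0 0 0 0 0.04;0 0 0 0 0 0 0.04"

```text
t: 59.75
eef_pos: [0.4279, 0.1367, 0.2143]
ee_rot: [3.142, -0.0, -0.034]
force: [-0.7, 0.1, -0.5]
width: 0.0488
gripper_force: 20.0
```

```bash
cat >> h.py <<'E'
def tray(P,ymax=.38):
    w=P.reshape(-1,3); q=w[(w[:,0]>.28)&(w[:,0]<.485)&(w[:,1]>.0)&(w[:,1]<ymax)&(w[:,2]>.0085)&(w[:,2]<.022)]
    r=cv2.minAreaRect((q[:,:2]*1000).astype(np.float32)); print('tray',np.round(r[0],1),np.round(r[1],1),round(r[2],1),len(q))
E
python3 -c "
from h import *
s=arm.get_state();print(s['eef_pos'],s['ee_rot'],s['width']);held()
for n in('top','scene'):
    p,d,c=grab(n); tray(cloud(d,c))"
```

```text
[0.42786488 0.13668998 0.21426768] [ 3.14156075e+00 -9.97467975e-05 -3.39260282e-02] 0.048848136888126246
1325 [-0.0118 -0.0242 -0.0071] [0.0154 0.0256 0.025 ]
slope deg -48.7 z at x=0 0.0104
tray [401.5 220.6] [268.6 124. ] 87.7 223
tray [400.9 219.8] [273.3 127.2] 87.9 678
```

Call:
move_arm --rows "0 0 0 -0.001 -0.045 0 0.04;0 0 0 -0.001 -0.045 0 0.04;0 0 0 -0.001 -0.045 0 0.04;0 0 0 0 0 0.05 0.04;0 0 0 0 0 0.05 0.04;0 0 0 0 0 0.034 0.04;0 0 0 0 0 0 0.04"

```text
t: 60.78
eef_pos: [0.4294, 0.2695, 0.0785]
ee_rot: [3.137, 0.002, -0.036]
force: [0.6, -0.5, -0.1]
width: 0.0489
gripper_force: 20.0
```

Call:
move_arm --rows "0 0 0 0 0 0.012 0.04;0 0 0 0 0 0.012 0.04;0 0 0 0 0 0.01 0.04;0 0 0 0 0 0.01 0.04;0 0 0 0 0 0.01 0.04;0 0 0 0 0 0 0.04" --squeeze 8

```text
t: 61.52
eef_pos: [0.4296, 0.2713, 0.0254]
ee_rot: [3.14, 0.0, -0.035]
force: [-0.3, 0.6, -0.8]
width: 0.0494
gripper_force: 8.0
```

```bash
python3 -c "
from h import *
s=arm.get_state();print(s['eef_pos'],s['ee_rot'],s['width'],s['force']);held()"
```

```text
[0.42959265 0.27133748 0.02543247] [ 3.14016439e+00  2.85612112e-04 -3.47519269e-02] 0.049352396348270565 [-0.34297808  0.62457431 -0.78306483]
3168 [-0.0497 -0.0265 -0.075 ] [0.0254 0.0256 0.022 ]
slope deg -12.3 z at x=0 0.0062
```

Call:
move_arm --rows "0 0 0 0 0 0.006 0.04;0 0 0 0 0 0.004 0.04;0 0 0 0 0 0 0.055;0 0 0 0 0 0 0.056;0 0 0 0 0 0 0.056;0 0 0 0 0 -0.05 0.056;0 0 0 0 0 -0.06 0.056;0 0 0 0.03 0 -0.02 0.056"

```text
t: 62.58
eef_pos: [0.4607, 0.2722, 0.1511]
ee_rot: [-3.136, -0.005, -0.032]
force: [1.3, 0.4, -0.4]
width: 0.0558
gripper_force: 0.0
```

```bash
cat >> h.py <<'E'
def brd(name,x,y,r=.065,zmax=.03):
    p,d,c=grab(name); w=cloud(d,c).reshape(-1,3); h=cv2.cvtColor(p,cv2.COLOR_BGR2HSV).reshape(-1,3)
    q=w[(h[:,0]>45)&(h[:,0]<85)&(h[:,1]>100)&(abs(w[:,0]-x)<r)&(abs(w[:,1]-y)<r)&(w[:,2]<zmax)&(w[:,2]>-.01)]
    if len(q)<20: print(name,'few',len(q)); return
    print(name,len(q),[np.round(v,1) for v in cv2.minAreaRect((q[:,:2]*1000).astype(np.float32))],'z',np.percentile(q[:,2],[3,50,97]).round(4))
E
python3 -c "
from h import *
s=arm.get_state();print(s['eef_pos'],s['width']);brd('wrist',.404,.272);brd('top',.404,.272);brd('scene',.404,.272)"
```

```text
[0.46069982 0.27224008 0.15108005] 0.055799169615823915
wrist 1150 [array([402.8, 271.9]), array([49.2, 93.2]), np.float64(88.5)] z [0.0034 0.0047 0.0061]
top 86 [array([375.7, 291.6]), array([62.6, 93.8]), np.float64(2.7)] z [0.0011 0.0052 0.0187]
scene 193 [array([393.9, 272.5]), array([127.9, 109.6]), np.float64(90.0)] z [-0.0085  0.0023  0.0085]
```

Board two lies flat in the tray at (.403,.272). Now box 3, mirrored: press the -y end and slide toward +y.

Call:
move_arm --rows "0 0 0 0.013 0.056 -0.0113 0;0 0 0 0.013 0.056 -0.0113 0;0 0 0 0.013 0.056 -0.0113 0;0 0 0 0.013 0.056 -0.0113 0;0 0 0 0.013 0.056 -0.0113 0;0 0 0 0.013 0.056 -0.0113 0;0 0 0 0.013 0.056 -0.0113 0;0 0 0 0.013 0.056 -0.0113 0"

```text
t: 63.72
eef_pos: [0.5477, -0.1818, 0.236]
ee_rot: [-3.141, 0.001, -0.034]
force: [1.4, -0.4, 0.2]
width: 0.0004
gripper_force: 0.0
```

Call:
move_arm --rows "0 0 10 0 0 0 0;0 0 10 0 0 0 0;0 0 10 0 0 0 0;0 0 10 0 0 0 0;0 0 10 0 0 0 0;0 0 10 0 0 0 0;0 0 10 0 0 0 0;0 0 10 0 0 0 0"

```text
t: 64.72
eef_pos: [0.5475, -0.1799, 0.2354]
ee_rot: [3.14, 0.001, -1.437]
force: [-0.3, -0.8, -0.0]
width: 0.0004
gripper_force: 0.0
```

Call:
move_arm --rows "0 0 10 0 0 0 0;0 0 10 0 0 0 0;0 0 10 0 0 0 0;0 0 10 0 0 0 0;0 0 10 0 0 0 0;0 0 10 0 0 0 0;0 0 10 0 0 0 0;0 0 10 0 0 0 0"

```text
t: 65.72
eef_pos: [0.5475, -0.1799, 0.2353]
ee_rot: [3.14, -0.001, -2.833]
force: [-0.6, -0.3, -0.2]
width: 0.0004
gripper_force: 0.0
```

Call:
move_arm --rows "0 0 10 0 0 0 0;0 0 8 0 0 0 0;-10 0 0 0 0 0 0;-10 0 0 0 0 0 0;0 0 0 0 0 0 0"

```text
t: 66.35
eef_pos: [0.5477, -0.1823, 0.2344]
ee_rot: [2.789, -0.002, 3.137]
force: [0.2, -0.1, -0.2]
width: 0.0006
gripper_force: 0.0
```

Call:
move_arm --rows "0 0 0 -0.0005 -0.0154 0.0448 0;0 0 0 -0.0005 -0.0154 0.0448 0;0 0 0 -0.0005 -0.0154 0.0448 0;0 0 0 -0.0005 -0.0154 0.0448 0;0 0 0 0 0 0 0;0 0 0 0 -0.0026 0.0071 0;0 0 0 0 -0.0026 0.0071 0;0 0 0 0 0 0 0"

```text
t: 67.35
eef_pos: [0.5509, -0.177, 0.033]
ee_rot: [2.792, 0.002, -3.141]
force: [0.6, 0.3, 0.4]
width: 0.0002
gripper_force: 0.0
```

Call:
move_arm --rows "0 0 0 0 -0.0012 0.003 0;0 0 0 0 0 0 0;0 0 0 0 0 0 0"

```text
t: 67.72
eef_pos: [0.5511, -0.1773, 0.0294]
ee_rot: [2.793, 0.002, -3.141]
force: [1.1, -0.6, 0.4]
width: 0.0003
gripper_force: 0.5
```

```bash
python3 -c "
from h import *
prof('wrist',[.53,.535,.538],np.arange(-.21,-.05,.006))"
```

```text
wrist y: -210 -204 -198 -192 -186 -180 -174 -168 -162 -156 -150 -144 -138 -132 -126 -120 -114 -108 -102 -96 -90 -84 -78 -72 -66 -60 -54
0.530   0  15  11  12  14  16  17  18  19  21  22  23  24  25  25  25  27  27  28  36  --  --  --   9  11  14  27
0.535   0   6  11  12  15  17  18  19  20  21  22  23  24  25  26  26  30  31  30  36  --  --  --  --  10  14  26
0.538   0   4  11  12  36  29  19  19  20  21  22  23  24  25  26  26  30  32  31  36  --  --  --  --   9  14  29
```

Call:
move_arm --rows "0 0 0 0 -0.0012 0.0033 0;0 0 0 0 0 0 0;0 0 0 0 0.005 0.0003 0;0 0 0 0 0.005 0.0003 0;0 0 0 0 0 0 0"

```text
t: 68.4
eef_pos: [0.5521, -0.1698, 0.0299]
ee_rot: [2.796, 0.005, -3.141]
force: [-0.3, -9.4, 9.6]
width: 0.0002
gripper_force: 5.6
```

```bash
python3 -c "
from h import *
prof('wrist',[.53,.535,.538],np.arange(-.21,-.05,.006))"
```

```text
wrist y: -210 -204 -198 -192 -186 -180 -174 -168 -162 -156 -150 -144 -138 -132 -126 -120 -114 -108 -102 -96 -90 -84 -78 -72 -66 -60 -54
0.530   0  33   4   6  11  14  16  18  20  22  23  25  27  28  30  30  32  33  33  36  --  --  --  --  10  14  26
0.535   0   4   4   9  12  16  18  19  21  22  24  26  28  29  31  32  33  37  36  36  --  --  --  --   9  14  26
0.538   0   2   4   5  12  16  18  20  21  22  24  26  28  29  31  32  33  38  36  36  --  --  --  --   8  14  29
```

Call:
move_arm --rows "0 0 0 0 0 -0.006 0;-2 0 0 0 -0.0045 -0.005 0;0 0 0 0 0 0 0;0 0 0 0 -0.0045 0.0068 0;0 0 0 0 -0.0035 0.0045 0;0 0 0 0 0 0 0"

```text
t: 69.2
eef_pos: [0.551, -0.1776, 0.0269]
ee_rot: [2.756, 0.002, -3.139]
force: [-5.8, 3.6, 28.7]
width: 0.0005
gripper_force: 13.0
```

```bash
python3 -c "
from h import *
prof('wrist',[.53,.535,.538],np.arange(-.21,-.05,.006))"
```

```text
wrist y: -210 -204 -198 -192 -186 -180 -174 -168 -162 -156 -150 -144 -138 -132 -126 -120 -114 -108 -102 -96 -90 -84 -78 -72 -66 -60 -54
0.530   0  13   4   7  10  13  16  19  21  24  26  28  31  34  36  38  40   6  16  36  --  --  --  --  12  14  26
0.535   0   6   4   7  10  15  17  20  22  25  28  30  33  35  37  39  43   5  16  36  --  --  --  --  11  14  26
0.538   0   3   5   7  33  25  18  20  22  25  28  30  33  35  38  39  46  43  36  36  --  --  --  --  11  14  29
```

Call:
move_arm --rows "0 0 0 0 0.002 -0.001 0;0 0 0 0 0.006 -0.0003 0;0 0 0 0 0.006 0 0;0 0 0 0 0 0 0"

```text
t: 69.75
eef_pos: [0.5517, -0.1672, 0.031]
ee_rot: [2.76, 0.004, -3.14]
force: [0.1, -5.0, 7.9]
width: 0.0008
gripper_force: 4.9
```

Call:
move_arm --rows "0 0 0 0 0.006 0.0006 0;0 0 0 0 0.007 0.0008 0;0 0 0 0 0.007 0.0008 0;0 0 0 0 0 0 0"

```text
t: 70.25
eef_pos: [0.5506, -0.1459, 0.0355]
ee_rot: [2.757, 0.001, -3.141]
force: [-0.1, 0.4, 4.1]
width: 0.0005
gripper_force: 1.3
```

```bash
python3 -c "
from h import *
prof('wrist',[.53,.535,.538],np.arange(-.21,-.05,.006))"
```

```text
wrist y: -210 -204 -198 -192 -186 -180 -174 -168 -162 -156 -150 -144 -138 -132 -126 -120 -114 -108 -102 -96 -90 -84 -78 -72 -66 -60 -54
0.530   0   5   4   4   4   4   5  14  15  18  21  23  26  28  29  31  33  36  27  40  42  44  46   0   9  14  26
0.535   0   4   4   4   4   4   5  14  16  18  23  25  27  29  31  34  36  38  40  42  44  45  48   0   6  14  28
0.538   0   4   4   4   4   4   5  14  16  43  37  26  27  29  31  34  36  38  40  42  44  46  50   0   3  40  37
```

Call:
move_arm --rows "0 0 0 0 0 -0.03 0;0 0 0 0 0 -0.05 0.056;10.5 0 0 0 0 -0.01 0.056;10.5 0 0 0 0 -0.01 0.056;1 0 0 0 0.05 -0.03 0.056;0 0 0 0 0.05 -0.03 0.056;0 0 0 0 0.04 0 0.056;0 0 -10 0 0 0 0.056"

```text
t: 71.3
eef_pos: [0.5502, -0.0404, 0.1898]
ee_rot: [3.141, 0.001, -2.961]
force: [0.3, -0.9, -0.6]
width: 0.0554
gripper_force: 0.0
```

Call:
move_arm --rows "0 0 -10 0 0 0 0.056;0 0 -10 0 0 0 0.056;0 0 -10 0 0 0 0.056;0 0 -10 0 0 0 0.056;0 0 -10 0 0 0 0.056;0 0 -10 0 0 0 0.056;0 0 -10 0 0 0 0.056;0 0 -10 0 0 0 0.056"

```text
t: 72.3
eef_pos: [0.5499, -0.043, 0.189]
ee_rot: [3.141, 0.0, -1.565]
force: [0.1, -0.1, -0.3]
width: 0.056
gripper_force: 0.0
```

```bash
python3 -c "
from h import *
s=arm.get_state();print(s['eef_pos'],s['ee_rot'])
prof('wrist',np.arange(.505,.60,.005),np.arange(-.126,-.05,.006),.1);brd('wrist',.55,-.12,.07,.06)"
```

```text
[ 0.54987416 -0.04301624  0.18896512] [ 3.14106102e+00  2.10464893e-04 -1.56454613e+00]
wrist y: -126 -120 -114 -108 -102 -96 -90 -84 -78 -72 -66 -60 -54
0.505   5  24  24  24  35   1  -0  -0   0  13  14  28  15
0.510   5  24  24  24  35   1  -0   0   0   8  14  28  29
0.515   4  23  22  23  34   1   0  -0   0   4  14  15  29
0.520   4   4   4   4  35   1  -0   0   0   3  14  15  29
0.525  28  30  33  35  37  39  42  44  46   1  14  14  29
0.530  30  32  35  36  39  40  42  44  46   0  13  14  29
0.535  32  34  36  38  40  42  44  45  48   1  12  14  29
0.540  32  34  36  38  40  42  44  49  50   1   7  14  30
0.545  32  34  36  38  40  42  44  49  49  --   3  24  48
0.550  32  34  36  38  40  42  44  45  47   2   1  25  48
0.555  31  34  36  38  40  42  44  45  47   2   0  15  48
0.560  31  34  36  38  40  42  44  48  48   2  -0  13  37
0.565  32  34  36  38  40  42  44  44  47   2   0  10  14
0.570  31  33  35  37  39  41  43  44  46  -1   0   5  14
0.575  28  30  33  35  37  40  42  44  46  -1   0   2  14
0.580   4  22  23  23  30  17   0   0  -0   0  -0   1  14
0.585   5  24  24  24  35   1   0  -0  -0   0  -0   0  13
0.590   5  24  24  24  35   1   0  -0   0   0   0   0  13
0.595  16  24  24  24  30   1   0  -0   0   0   0   0   9
wrist 1943 [array([ 550.4, -116.1]), array([93.9, 55.8]), np.float64(89.6)] z [0.0156 0.0292 0.0471]
```

Call:
move_arm --rows "0 10 0 0 0 0 0.056;0 10 0 0 0 0 0.056;0 10 0 0 0 0 0.056;0 0 0 -0.0342 0 0 0.056;0 0 0 0 0 0.05 0.056;0 0 0 0 0 0.05 0.056;0 0 0 0 0 0.03 0.056;0 0 0 0 0 0 0.056" --squeeze 20

```text
t: 73.4
eef_pos: [0.5486, -0.0802, 0.0582]
ee_rot: [3.14, -0.526, -1.574]
force: [0.2, 1.2, 0.6]
width: 0.0561
gripper_force: 0.0
```

Call:
move_arm --rows "0 0 0 -0.001 -0.0018 0.01 0.056;0 0 0 0 0 0.0075 0.056;0 0 0 0 0 0 0.056;0 0 0 0 0 0 0.04;0 0 0 0 0 0 0.04;0 0 0 0 0 0 0.04"

```text
t: 74.15
eef_pos: [0.5528, -0.086, 0.0448]
ee_rot: [-3.139, -0.523, -1.571]
force: [-0.3, -0.4, 0.8]
width: 0.0491
gripper_force: 19.9
```

Call:
move_arm --rows "0 0 0 0.008 0 -0.014 0.04;0 0 0 0.02 0 -0.0347 0.04;0 0 0 0.02 0 -0.0347 0.04;0 0 0 0.02 0 -0.0347 0.04;0 0 0 0.01 0 -0.0173 0.04;0 -10 0 0 0 0 0.04;0 -10 0 0 0 0 0.04;0 -10 0 0 0 0 0.04"

```text
t: 75.15
eef_pos: [0.5526, -0.0846, 0.2028]
ee_rot: [-3.137, 0.008, -1.567]
force: [0.2, -2.4, -0.9]
width: 0.0491
gripper_force: 19.9
```

```bash
python3 -c "
from h import *
s=arm.get_state();print(s['eef_pos'],s['ee_rot'],s['width'],s['force']);held()
for n in('top','scene'):
    p,d,c=grab(n); tray(cloud(d,c))"
```

```text
[ 0.552551   -0.08459851  0.20279317] [-3.13675957  0.00758202 -1.56708866] 0.049128240155219556 [ 0.20523746 -2.35527822 -0.8567851 ]
2945 [-0.0009 -0.0248  0.0002] [0.0524 0.0264 0.0647]
slope deg 49.6 z at x=0 0.0017
tray [399.5 182.1] [345.5 120.9] 88.0 269
tray [400.1 219.8] [272.5 127.7] 87.9 718
```

Call:
move_arm --rows "0 0 0 0 0.0583 -0.01 0.04;0 0 0 0 0.0583 0 0.04;0 0 10 0 0 0 0.04;0 0 10 0 0 0 0.04;0 0 10 0 0 0 0.04;0 0 10 0 0 0 0.04;0 0 10 0 0 0 0.04;0 0 10 0 0 0 0.04"

```text
t: 76.3
eef_pos: [0.4351, -0.0858, 0.2107]
ee_rot: [-3.14, -0.0, -2.621]
force: [-0.3, 0.7, 0.3]
width: 0.0491
gripper_force: 19.9
```

Call:
move_arm --rows "0 0 10 0 0 0 0.04;0 0 10 0 0 0 0.04;0 0 10 0 0 0 0.04;0 0 2.6 0.0024 0.056 0 0.04;0 0 0 0.0024 0.056 0 0.04;0 0 0 0.0024 0.056 0 0.04;0 0 0 0.0024 0.056 0 0.04;0 0 0 0.0024 0.056 0 0.04"

```text
t: 77.3
eef_pos: [0.4327, 0.196, 0.2111]
ee_rot: [-3.14, 0.002, 3.099]
force: [1.5, -0.2, -1.3]
width: 0.0488
gripper_force: 19.9
```

Call:
move_arm --rows "0 0 0 0 0 0.05 0.04;0 0 0 0 0 0.05 0.04;0 0 0 0 0 0.028 0.04;0 0 0 0 0 0 0.04"

```text
t: 77.8
eef_pos: [0.4321, 0.1932, 0.0811]
ee_rot: [-3.137, -0.002, 3.099]
force: [-0.1, 0.5, -0.2]
width: 0.0493
gripper_force: 19.9
```

Call:
move_arm --rows "0 0 0 -0.004 0.002 0.01 0.04;0 0 0 0 0 0.012 0.04;0 0 0 0 0 0.012 0.04;0 0 0 0 0 0.01 0.04;0 0 0 0 0 0.01 0.04;0 0 0 0 0 0.006 0.04;0 0 0 0 0 0 0.04" --squeeze 8

```text
t: 78.68
eef_pos: [0.4376, 0.1954, 0.022]
ee_rot: [-3.141, 0.0, 3.096]
force: [0.1, 0.7, -0.2]
width: 0.0494
gripper_force: 8.0
```

```bash
python3 -c "
from h import *
s=arm.get_state();print(s['eef_pos'],s['ee_rot'],s['width'],s['force']);held()"
```

```text
[0.43755414 0.19537738 0.02203281] [-3.14080826e+00  3.17253550e-05  3.09634332e+00] 0.0494020016003575 [ 0.07611543  0.71945842 -0.19325461]
5653 [-0.0017 -0.0267 -0.0636] [0.0791 0.0285 0.0193]
slope deg 11.5 z at x=0 0.0011
```

Call:
move_arm --rows "0 0 0 0 0 0.006 0.04;0 0 0 0 0 0 0.055;0 0 0 0 0 0 0.056;0 0 0 0 0 0 0.056;0 0 0 0 0 -0.05 0.056;0 0 0 0 0 -0.06 0.056;0 0 0 -0.03 0 -0.04 0.06;0 0 0 0 0 0 0.062"

```text
t: 79.72
eef_pos: [0.4708, 0.1959, 0.1704]
ee_rot: [3.136, 0.007, 3.096]
force: [-0.4, 0.7, -0.8]
width: 0.0615
gripper_force: 0.0
```

```bash
python3 -c "
from h import *
s=arm.get_state();print(s['eef_pos'],s['ee_rot']);brd('wrist',.402,.196,.055)
p,d,c=grab('scene'); tray(cloud(d,c))"
```

```text
[0.47078456 0.19593802 0.17039365] [3.13634215 0.00699885 3.09632952]
wrist 2399 [array([403.5, 210.8]), array([80.5, 96.9]), np.float64(90.0)] z [0.0033 0.0048 0.0067]
tray [399.8 220.8] [274.5 127.9] 88.2 766
```

Call:
move_arm --rows "0 0 -10 0.004 -0.055 0 0.062;0 0 0 0 -0.055 0 0.062;0 0 0 0 -0.055 0 0.062;0 0 0 0 -0.055 0 0.062;0 0 0 0 -0.055 0 0.062;0 0 0 0 -0.055 0 0.062;0 0 -10 0 0 0 0.062;0 0 -10 0 0 0 0.062"

```text
t: 80.82
eef_pos: [0.4952, -0.1338, 0.1647]
ee_rot: [3.14, -0.002, -2.66]
force: [0.1, -0.0, 0.6]
width: 0.0617
gripper_force: 0.0
```

Call:
move_arm --rows "0 0 -10 0 0 0 0.062;0 0 -10 0 0 0 0.062;0 0 -10 0 0 0 0.062;0 0 -10 0 0 0 0.062;0 0 -10 0 0 0 0.062;0 0 -10 0 0 0 0.062;0 0 -1.3 0 0 0 0.062;0 0 0 0 0 0 0.062"

```text
t: 81.82
eef_pos: [0.4962, -0.1329, 0.1658]
ee_rot: [3.141, 0.0, -1.596]
force: [0.0, -0.1, 0.2]
width: 0.0619
gripper_force: 0.0
```

Call:
move_arm --rows "0 0 0 0.0386 0.0291 0 0.062;0 0 0 0.0386 0.0291 0 0.062;0 0 0 0.0386 0.0291 0 0.062;0 0 0 0 0 0.05 0.062;0 0 0 0 0 0.04 0.062;0 0 0 0 0 0 0.062" --squeeze 20

```text
t: 82.58
eef_pos: [0.4046, -0.2465, 0.0742]
ee_rot: [3.136, 0.001, -1.596]
force: [-0.2, -0.1, 0.6]
width: 0.0623
gripper_force: 0.0
```

Call:
move_arm --rows "0 0 0 0 -0.001 0.03 0.062;0 0 0 0 0 0.0105 0.062;0 0 0 0 0 0 0.04;0 0 0 0 0 0 0.04;0 0 0 0 0 0 0.04;0 0 0 0 0 0 0.04;0 0 0 0 0 -0.04 0.04;0 0 0 0 0 -0.05 0.04"

```text
t: 83.58
eef_pos: [0.4075, -0.2467, 0.1267]
ee_rot: [3.141, 0.001, -1.593]
force: [1.2, -0.3, -0.3]
width: 0.048
gripper_force: 20.0
```

Call:
move_arm --rows "0 0 0 0 0 -0.04 0.04;0 0 0 -0.061 0 0 0.04;0 0 0 -0.061 0 0 0.04;0 0 0 -0.061 0 0 0.04;0 0 0 -0.061 0 0 0.04;0 0 0 -0.061 0 0 0.04;0 0 0 -0.061 0 0 0.04;0 0 -10 0 0 0 0.04"

```text
t: 84.58
eef_pos: [0.4167, 0.123, 0.1668]
ee_rot: [-3.138, 0.001, -1.412]
force: [0.6, -1.9, -0.1]
width: 0.0479
gripper_force: 20.0
```

Call:
move_arm --rows "0 0 -10 0 0 0 0.04;0 0 -10 0 0 0 0.04;0 0 -10 0 0 0 0.04;0 0 -10 0 0 0 0.04;0 0 -10 0 0 0 0.04;0 0 -10 0 0 0 0.04;0 0 -10 0 0 0 0.04;0 0 -9.1 0 0 0 0.04"

```text
t: 85.58
eef_pos: [0.4163, 0.1191, 0.1666]
ee_rot: [-3.141, -0.002, -0.033]
force: [-0.4, 0.6, -0.9]
width: 0.0482
gripper_force: 20.0
```

```bash
python3 -c "
from h import *
s=arm.get_state();print(s['eef_pos'],s['ee_rot'],s['width']);held()
p,d,c=grab('scene'); tray(cloud(d,c))
p,d,c=grab('top'); P=cloud(d,c); tray(P)"
```

```text
[0.41630815 0.11914189 0.1665671 ] [-3.14050697e+00 -1.96315828e-03 -3.25680199e-02] 0.04815613067303855
4637 [-0.0429 -0.0277 -0.0752] [0.045  0.0255 0.0132]
slope deg -0.2 z at x=0 0.011
tray [399.7 220. ] [274.1 126.9] 88.1 787
tray [402.8 220.4] [269.4 123.7] 87.1 345
```

Call:
move_arm --rows "0 0 0 -0.019 0 0 0.04;0 0 0 0 0 0.05 0.04;0 0 0 0 0 0.05 0.04;0 0 0 0 0 0.03 0.04;0 0 0 0 0 0.01 0.04;0 0 0 0 0 0.008 0.04;0 0 0 0 0 0 0.04"

```text
t: 86.6
eef_pos: [0.3972, 0.1193, 0.021]
ee_rot: [3.14, -0.001, -0.038]
force: [-12.1, -5.3, 47.2]
width: 0.048
gripper_force: 49.1
```

```bash
python3 -c "
from h import *
s=arm.get_state();print(s['eef_pos'],s['ee_rot'],s['width'],s['force']);held()"
```

```text
[0.3972246  0.11927695 0.02103339] [ 3.14017906e+00 -1.23399395e-03 -3.77026511e-02] 0.04798097008069513 [-12.1321686   -5.32483779  47.19171287]
4736 [-0.0457 -0.0299 -0.0751] [0.0945 0.0258 0.0188]
slope deg -0.4 z at x=0 0.0111
```

The fingertip met the tray's wall. Raise and shift 7 mm inward, then release just above the wall's height.

Call:
move_arm --rows "0 0 0 0 0 -0.008 0.04;0 0 0 0 -0.007 0 0.04;0 0 0 0 0 0 0.04;0 0 0 0 0 0 0.04" --squeeze 10

```text
t: 87.15
eef_pos: [0.3981, 0.1276, 0.0261]
ee_rot: [-3.14, -0.002, -0.038]
force: [0.3, 1.8, -3.7]
width: 0.0483
gripper_force: 24.1
```

```bash
python3 -c "
from h import *
s=arm.get_state();print(s['eef_pos'],s['width'],s['force']);held()
p,d,c=grab('scene'); tray(cloud(d,c))"
```

```text
[0.39811431 0.1276239  0.02610618] 0.04832733150386809 [ 0.278232    1.81078248 -3.66211075]
4690 [-0.0476 -0.029  -0.0753] [0.0935 0.0257 0.0201]
slope deg -0.5 z at x=0 0.0111
tray [399.1 226.9] [276.5 125.3] 88.8 1004
```

```bash
python3 -c "
from h import *
a,d,c=grab('wrist'); b,d,c=grab('scene')
b=cv2.resize(b[180:290,110:260],None,fx=3.5,fy=3.5,interpolation=2)
a=cv2.resize(a,(525,394)); o=np.zeros((600,800,3),np.uint8); o[:200]=cv2.resize(a[:250],(800,381))[60:260]; o[215:600,:525]=b[:385]; cv2.imwrite('pics/mix.png',o)"
```

```text
(no output)
```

View pics/mix.png

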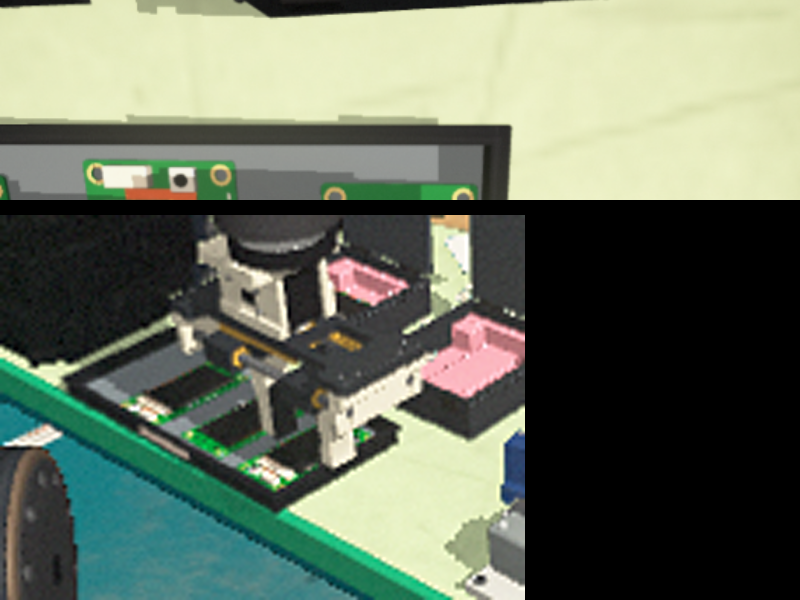

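Call:
move_arm --rows "0 0 0 0 0 -0.003 0.04;0 0 0 0 0 0 0.04;0 0 0 0 0 0 0.04"

```text
t: 87.72
eef_pos: [0.3977, 0.1268, 0.0292]
ee_rot: [-3.141, -0.001, -0.038]
force: [1.1, 1.1, -3.7]
width: 0.0489
gripper_force: 24.0
```

```bash
python3 -c "
from h import *
s=arm.get_state();print(s['eef_pos'],s['width'],s['force'],s['gripper_force'])
p,d,c=grab('scene'); P=cloud(d,c); tray(P)
w=P.reshape(-1,3); q=w[(w[:,0]>.32)&(w[:,0]<.48)&(w[:,1]>.30)&(w[:,1]<.375)&(w[:,2]<.03)&(w[:,2]>.006)]; print(q[:,1].max(), np.percentile(q[:,2],[50,99]))
p,d,c=grab('wrist'); w=cloud(d,c).reshape(-1,3)
for y in np.arange(.075,.13,.003): 
    q=w[(abs(w[:,1]-y)<.0015)&(w[:,0]>.435)&(w[:,0]<.447)]; print('%.3f:%s'%(y,np.round(1000*np.median(q[:,2])) if len(q) else '-'),end=' ')"
```

```text
[0.39765572 0.1267772  0.02916591] 0.048862699145095626 [ 1.08207021  1.0552045  -3.70975065] 24.00624047848396
tray [399.9 227.4] [272.  124.8] 88.2 1170
0.36471662082314293 [0.01088821 0.01933908]
0.075:0.0 0.078:0.0 0.081:0.0 0.084:0.0 0.087:94.0 0.090:96.0 0.093:92.0 0.096:23.0 0.099:11.0 0.102:11.0 0.105:11.0 0.108:17.0 0.111:17.0 0.114:17.0 0.117:17.0 0.120:17.0 0.123:17.0 0.126:17.0 0.129:17.0
```

Call:
move_arm --rows "0 0 0 0 0 0.004 0.04;0 0 0 0 0 0.003 0.04;0 0 0 0 0 0 0.04;0 0 0 0 0 0 0.052;0 0 0 0 0 0 0.052"

```text
t: 88.45
eef_pos: [0.3981, 0.1274, 0.0222]
ee_rot: [-3.14, -0.002, -0.038]
force: [0.6, 4.4, -1.7]
width: 0.0518
gripper_force: 13.8
```

```bash
python3 -c "
from h import *
s=arm.get_state();print(s['eef_pos'],s['width'],s['force'],s['gripper_force'])
p,d,c=grab('scene'); P=cloud(d,c); tray(P)
p,d,c=grab('wrist'); w=cloud(d,c).reshape(-1,3)
for y in np.arange(.075,.16,.003): 
    q=w[(abs(w[:,1]-y)<.0015)&(w[:,0]>.435)&(w[:,0]<.447)]; print('%.3f:%s'%(y,np.round(1000*np.median(q[:,2])) if len(q) else '-'),end=' ')"
```

```text
[0.39813273 0.12742162 0.02221185] 0.0518057710437503 [ 0.62884861  4.42633654 -1.67615251] 13.821516005555168
tray [399.7 225.3] [282.1 127. ] 88.7 592
0.075:0.0 0.078:0.0 0.081:1.0 0.084:90.0 0.087:94.0 0.090:93.0 0.093:91.0 0.096:16.0 0.099:4.0 0.102:4.0 0.105:4.0 0.108:4.0 0.111:4.0 0.114:4.0 0.117:4.0 0.120:4.0 0.123:4.0 0.126:4.0 0.129:4.0 0.132:4.0 0.135:4.0 0.138:5.0 0.141:4.0 0.144:4.0 0.147:4.0 0.150:4.0 0.153:4.0 0.156:95.0 0.159:96.0
```

Call:
move_arm --rows "0 0 0 0 0 -0.003 0.052;0 0 0 0 0 -0.004 0.052;0 0 0 0 0 -0.004 0.052;0 0 0 0 0 0 0.052"

```text
t: 89.05
eef_pos: [0.3976, 0.1267, 0.0334]
ee_rot: [-3.141, -0.001, -0.038]
force: [-0.1, 0.7, -3.4]
width: 0.0519
gripper_force: 13.1
```

```bash
python3 -c "
from h import *
s=arm.get_state();print(s['eef_pos'],s['width'],s['force'],s['gripper_force'])
p,d,c=grab('wrist'); w=cloud(d,c).reshape(-1,3)
for y in np.arange(.075,.16,.003): 
    q=w[(abs(w[:,1]-y)<.0015)&(w[:,0]>.435)&(w[:,0]<.447)]; print('%.3f:%s'%(y,np.round(1000*np.median(q[:,2])) if len(q) else '-'),end=' ')"
```

```text
[0.39758027 0.12668223 0.03340525] 0.05186317845194618 [-0.08122127  0.67845446 -3.42645599] 13.135635049309258
0.075:0.0 0.078:0.0 0.081:0.0 0.084:0.0 0.087:107.0 0.090:28.0 0.093:28.0 0.096:16.0 0.099:15.0 0.102:15.0 0.105:15.0 0.108:15.0 0.111:15.0 0.114:15.0 0.117:14.0 0.120:15.0 0.123:14.0 0.126:14.0 0.129:14.0 0.132:14.0 0.135:14.0 0.138:14.0 0.141:14.0 0.144:13.0 0.147:13.0 0.150:12.0 0.153:100.0 0.156:108.0 0.159:107.0
```

The gripper is clamping the wall and the board together (52 mm). I'll set it down and open wide before lifting.

Call:
move_arm --rows "0 0 0 0 0 0.005 0.052;0 0 0 0 0 0.004 0.052;0 0 0 0 0 0.002 0.052;0 0 0 0 0 0 0.056;0 0 0 0 0 0 0.059;0 0 0 0 0 0 0.059;0 0 0 0 0 -0.005 0.059;0 0 0 0 0 -0.005 0.059"

```text
t: 90.1
eef_pos: [0.3976, 0.1267, 0.0324]
ee_rot: [-3.141, -0.001, -0.038]
force: [0.9, 2.3, -3.7]
width: 0.059
gripper_force: 13.2
```

```bash
python3 -c "
from h import *
s=arm.get_state();print(s['eef_pos'],s['width'],s['force'],s['gripper_force'])
p,d,c=grab('wrist'); w=cloud(d,c).reshape(-1,3)
for y in np.arange(.075,.16,.003): 
    q=w[(abs(w[:,1]-y)<.0015)&(w[:,0]>.435)&(w[:,0]<.447)]; print('%.3f:%s'%(y,np.round(1000*np.median(q[:,2])) if len(q) else '-'),end=' ')"
```

```text
[0.39756977 0.12673068 0.03238311] 0.05904112923281595 [ 0.86946987  2.26866079 -3.65849797] 13.190190246677957
0.075:0.0 0.078:0.0 0.081:109.0 0.084:110.0 0.087:26.0 0.090:26.0 0.093:14.0 0.096:14.0 0.099:14.0 0.102:14.0 0.105:14.0 0.108:14.0 0.111:14.0 0.114:14.0 0.117:13.0 0.120:13.0 0.123:13.0 0.126:13.0 0.129:13.0 0.132:13.0 0.135:13.0 0.138:12.0 0.141:12.0 0.144:12.0 0.147:11.0 0.150:11.0 0.153:11.0 0.156:11.0 0.159:105.0
```

The tray's wall is wedged in the finger itself. I'll set it down, push the tray +x until it stops against box 2's front, then slide along the wall while lifting so it slips free.

Call:
move_arm --rows "0 0 0 0 0 0.006 0.059;0 0 0 0 0 0.004 0.059;0 0 0 0.012 0 0 0.059;0 0 0 0.012 0 0 0.059;0 0 0 0.008 0 0 0.059;0 0 0 0 0 0 0.059"

```text
t: 90.9
eef_pos: [0.4275, 0.1241, 0.0221]
ee_rot: [3.139, 0.003, -0.039]
force: [-12.0, 0.3, 21.1]
width: 0.0588
gripper_force: 25.4
```

Call:
move_arm --rows "0 0 0 0.004 0 0 0.059;0 0 0 0.004 0 0 0.059;0 0 0 0 0 0 0.059"

```text
t: 91.28
eef_pos: [0.4341, 0.1232, 0.0228]
ee_rot: [3.138, 0.005, -0.04]
force: [-24.2, 2.9, 40.9]
width: 0.059
gripper_force: 20.5
```

Call:
move_arm --rows "0 0 0 0.004 0 -0.004 0.059;0 0 0 0.005 0 -0.004 0.059;0 0 0 0.005 0 -0.005 0.059;0 0 0 0 0 0 0.059"

```text
t: 91.78
eef_pos: [0.4524, 0.125, 0.0354]
ee_rot: [-3.141, -0.002, -0.038]
force: [0.1, -0.1, -0.3]
width: 0.0585
gripper_force: 0.0
```

```bash
python3 -c "
from h import *
s=arm.get_state();print(s['eef_pos'],s['width'],s['force'],s['gripper_force'])
p,d,c=grab('wrist'); w=cloud(d,c).reshape(-1,3)
for y in np.arange(.075,.16,.003): 
    q=w[(abs(w[:,1]-y)<.0015)&(w[:,0]>.475)&(w[:,0]<.49)]; print('%.3f:%s'%(y,np.round(1000*np.median(q[:,2])) if len(q) else '-'),end=' ')
p,d,c=grab('scene'); P=cloud(d,c); w=P.reshape(-1,3); q=w[(w[:,0]>.30)&(w[:,0]<.495)&(w[:,1]>.0)&(w[:,1]<.38)&(w[:,2]>.0085)&(w[:,2]<.022)]; print(cv2.minAreaRect((q[:,:2]*1000).astype(np.float32)))"
```

```text
[0.45237154 0.12496127 0.0353627 ] 0.05845634340840467 [ 0.09956667 -0.10915289 -0.3337006 ] 0.0
0.075:117.0 0.078:117.0 0.081:117.0 0.084:117.0 0.087:117.0 0.090:114.0 0.093:129.0 0.096:129.0 0.099:128.0 0.102:129.0 0.105:129.0 0.108:131.0 0.111:132.0 0.114:131.0 0.117:131.0 0.120:131.0 0.123:131.0 0.126:131.0 0.129:131.0 0.132:130.0 0.135:131.0 0.138:130.0 0.141:130.0 0.144:131.0 0.147:131.0 0.150:132.0 0.153:131.0 0.156:116.0 0.159:128.0 ((424.6313171386719, 200.2327423095703), (172.73631286621094, 312.3828430175781), 11.034783363342285)
```

Free, with zero force. Now the lids, starting with box 2: go above its standing handle.

Call:
move_arm --rows "0 0 -2.2 0 0 -0.05 0.062;0 0 0 0 0 -0.05 0.062;0 0 0 0 0 -0.05 0.062;0 0 0 0 0 -0.05 0.062;0 0 0 0.05 0.0032 0 0.062;0 0 0 0.05 0.0032 0 0.062;0 0 0 0.05 0.0032 0 0.062;0 0 0 0.051 0.0032 0 0.062" --squeeze 14

```text
t: 92.88
eef_pos: [0.6536, 0.1117, 0.2348]
ee_rot: [-3.141, -0.0, 0.0]
force: [0.4, 0.6, -0.4]
width: 0.0619
gripper_force: 0.0
```

Call:
move_arm --rows "0 0 0 0 0 0 0.062;0 0 0 0 0 0 0.062"

```text
t: 93.12
eef_pos: [0.6518, 0.1117, 0.2343]
ee_rot: [3.141, 0.001, -0.0]
force: [-1.0, 0.7, 0.2]
width: 0.0618
gripper_force: 0.0
```

```bash
python3 -c "
from h import *
s=arm.get_state();print(s['eef_pos'],s['ee_rot'])
for n in('top','scene'):
    p,d,c=grab(n); w=cloud(d,c).reshape(-1,3); h=cv2.cvtColor(p,cv2.COLOR_BGR2HSV).reshape(-1,3)
    q=w[(w[:,0]>.30)&(w[:,0]<.492)&(w[:,1]>.04)&(w[:,1]<.375)&(w[:,2]>.0085)&(w[:,2]<.022)]; r=cv2.minAreaRect((q[:,:2]*1000).astype(np.float32)); print(n,'tray',np.round(r[0]),np.round(r[1]),r[2])
    g=(h[:,0]>45)&(h[:,0]<85)&(h[:,1]>100)&(w[:,0]>.35)&(w[:,0]<.49)&(w[:,1]>.08)&(w[:,1]<.36)&(w[:,2]<.03)
    for a,b in((.08,.155),(.162,.23),(.235,.32)):
        q=w[g&(w[:,1]>a)&(w[:,1]<b)]
        if len(q)>15: r=cv2.minAreaRect((q[:,:2]*1000).astype(np.float32)); print(np.round(r[0]),np.round(r[1]),round(r[2]),np.percentile(q[:,2],[5,50,95]).round(4),len(q))"
```

```text
[0.65181065 0.11173294 0.23426741] [ 3.14132012e+00  6.90980620e-04 -1.39254682e-04]
top tray [406. 201.] [124. 299.] 12.322829246520996
[409. 116.] [122.  62.] 3 [-0.0002  0.0046  0.0086] 175
[403. 192.] [110.  50.] 12 [0.0007 0.0046 0.0095] 173
[392. 267.] [91. 50.] 13 [-0.0002  0.0045  0.0076] 153
scene tray [410. 204.] [142. 302.] 12.874674797058105
[414. 125.] [102.  70.] 13 [-0.006   0.0049  0.0084] 59
[404. 194.] [108.  54.] 10 [0.0028 0.005  0.0071] 115
[394. 269.] [88. 52.] 11 [0.0022 0.0051 0.0077] 90
```

All three boards lie flat in the tray (tops ≈ 4.6 mm); the tray is turned about 12° but well supported. Closing lid 2, then travelling to lid 1.

Call:
move_arm --rows "0 0 0 0.0015 0 0.05 0.062;0 0 0 0 0 0.0485 0.062;0 0 0 0 0 0 0.062;0 0 0 0 0 0 0.03;0 0 0 0 0 0 0.03;0 0 0 0 0 0 0.03;0 0 0 0 0 0 0.03;0 0 0 0 0 0 0.03"

```text
t: 94.22
eef_pos: [0.6555, 0.1127, 0.1389]
ee_rot: [-3.14, -0.005, 0.001]
force: [1.8, 2.7, 6.2]
width: 0.0395
gripper_force: 14.0
```

Call:
move_arm --rows "0 0 0 -0.0223 0 -0.0048 0.03;0 0 0 -0.0228 0 -0.0002 0.03;0 0 0 -0.0223 0 0.0045 0.03;0 0 0 -0.021 0 0.0089 0.03;0 0 0 -0.0187 0 0.013 0.03;0 0 0 -0.0157 0 0.0166 0.03;0 0 0 -0.012 0 0.0194 0.03;0 0 0 -0.0078 0 0.0214 0.03"

```text
t: 95.22
eef_pos: [0.5111, 0.1108, 0.0581]
ee_rot: [3.141, -0.002, 0.001]
force: [5.3, -8.3, 0.8]
width: 0.0396
gripper_force: 14.0
```

Call:
move_arm --rows "0 0 0 0 0 0.002 0.03;0 0 0 0 0 0 0.03;0 0 0 0 0 0 0.062;0 0 0 0 0 0 0.062;0 0 0 0 0 0 0.062;0 0 0 0 0 -0.06 0.062;0 0 0 0 0 -0.06 0.062;0 0 0 0 0 -0.06 0.062"

```text
t: 96.22
eef_pos: [0.511, 0.1119, 0.238]
ee_rot: [-3.141, -0.001, 0.001]
force: [1.2, 0.8, -0.4]
width: 0.0621
gripper_force: 0.0
```

Call:
move_arm --rows "0 0 0 0.05 -0.0537 0 0.062;0 0 0 0.05 -0.0537 0 0.062;0 0 0 0.0485 -0.0537 0 0.062;0 0 0 0 0 0 0.062;0 0 0 0 0 0 0.062"

```text
t: 96.85
eef_pos: [0.638, 0.2498, 0.2352]
ee_rot: [3.141, 0.0, 0.001]
force: [-0.5, -0.5, 0.6]
width: 0.0622
gripper_force: 0.0
```

Call:
move_arm --rows "0 0 0 0.02 -0.0235 0 0.062;0 0 0 0 0 0.05 0.062;0 0 0 0 0 0.0485 0.062;0 0 0 0 0 0 0.062;0 0 0 0 0 0 0.03;0 0 0 0 0 0 0.03;0 0 0 0 0 0 0.03;0 0 0 0 0 0 0.03"

```text
t: 97.85
eef_pos: [0.6596, 0.2735, 0.14]
ee_rot: [-3.14, -0.005, 0.001]
force: [0.8, -2.1, 6.5]
width: 0.0399
gripper_force: 14.0
```

Call:
move_arm --rows "0 0 0 -0.0223 0 -0.0048 0.03;0 0 0 -0.0228 0 -0.0002 0.03;0 0 0 -0.0223 0 0.0045 0.03;0 0 0 -0.021 0 0.0089 0.03;0 0 0 -0.0187 0 0.013 0.03;0 0 0 -0.0157 0 0.0166 0.03;0 0 0 -0.012 0 0.0194 0.03;0 0 0 -0.0078 0 0.0214 0.03"

```text
t: 98.85
eef_pos: [0.5161, 0.2735, 0.0593]
ee_rot: [-3.14, -0.003, 0.001]
force: [5.5, -2.1, 0.6]
width: 0.0396
gripper_force: 14.0
```

Call:
move_arm --rows "0 0 0 0 0 0.002 0.03;0 0 0 0 0 0 0.03;0 0 0 0 0 0 0.062;0 0 0 0 0 0 0.062;0 0 0 0 0 0 0.062;0 0 0 0 0 -0.06 0.062;0 0 0 0 0 -0.06 0.062;0 0 0 0 0 -0.06 0.062"

```text
t: 99.85
eef_pos: [0.5155, 0.273, 0.2386]
ee_rot: [-3.141, -0.001, 0.0]
force: [1.3, 1.0, -0.6]
width: 0.0621
gripper_force: 0.0
```

Call:
move_arm --rows "0 0 0 0.0165 0.053 0 0.062;0 0 0 0.0165 0.053 0 0.062;0 0 0 0.0165 0.053 0 0.062;0 0 0 0.0165 0.053 0 0.062;0 0 0 0.0165 0.053 0 0.062;0 0 0 0.0165 0.053 0 0.062;0 0 0 0.0165 0.053 0 0.062;0 0 0 0.0165 0.053 0 0.062"

```text
t: 100.85
eef_pos: [0.6482, -0.1526, 0.2367]
ee_rot: [-3.141, -0.001, 0.0]
force: [1.0, 1.0, 1.0]
width: 0.0621
gripper_force: 0.0
```

Call:
move_arm --rows "0 0 0 0 0 0 0.062;0 0 0 0 0 0 0.062"

```text
t: 101.1
eef_pos: [0.6476, -0.1509, 0.2363]
ee_rot: [-3.141, -0.001, -0.001]
force: [-0.1, 0.6, -0.4]
width: 0.062
gripper_force: 0.0
```

Call:
move_arm --rows "0 0 0 -0.002 0 0 0.062;0 0 0 0 0 0.05 0.062;0 0 0 0 0 0.0485 0.062;0 0 0 0 0 0 0.062;0 0 0 0 0 0 0.03;0 0 0 0 0 0 0.03;0 0 0 0 0 0 0.03;0 0 0 0 0 0 0.03"

```text
t: 102.1
eef_pos: [0.6472, -0.1517, 0.1406]
ee_rot: [3.14, -0.005, 0.001]
force: [0.3, -4.8, 5.4]
width: 0.0396
gripper_force: 14.0
```

Call:
move_arm --rows "0 0 0 -0.0223 0 -0.0048 0.03;0 0 0 -0.0228 0 -0.0002 0.03;0 0 0 -0.0223 0 0.0045 0.03;0 0 0 -0.021 0 0.0089 0.03;0 0 0 -0.0187 0 0.013 0.03;0 0 0 -0.0157 0 0.0166 0.03;0 0 0 -0.012 0 0.0194 0.03;0 0 0 -0.0078 0 0.0214 0.03"

```text
t: 103.1
eef_pos: [0.5039, -0.1519, 0.0602]
ee_rot: [3.141, -0.004, 0.001]
force: [3.1, -11.5, 1.9]
width: 0.0397
gripper_force: 14.0
```

Call:
move_arm --rows "0 0 0 0 0 0.002 0.03;0 0 0 0 0 0 0.03;0 0 0 0 0 0 0.062;0 0 0 0 0 0 0.062;0 0 0 0 0 0 0.062;0 0 0 0 0 -0.06 0.062;0 0 0 0 0 -0.06 0.062;0 0 0 0 0 -0.06 0.062"

```text
t: 104.1
eef_pos: [0.503, -0.1505, 0.2393]
ee_rot: [-3.141, -0.001, 0.001]
force: [1.5, 0.2, -0.5]
width: 0.0619
gripper_force: 0.0
```

Call:
move_arm --rows "0 0 0 0.039 0.0302 0 0.062;0 0 0 0.039 0.0302 0 0.062;0 0 0 0.039 0.0302 0 0.062;0 0 0 0.039 0.0302 0 0.062;0 0 0 0 0 0 0.062;0 0 0 0 0 0 0.062"

```text
t: 104.85
eef_pos: [0.659, -0.2712, 0.2365]
ee_rot: [-3.141, 0.0, 0.0]
force: [0.0, 0.5, 0.9]
width: 0.0622
gripper_force: 0.0
```

Close lid 4, retreat, then verify.

Call:
move_arm --rows "0 0 0 0 0 0 0.062;0 0 0 0 0 0.05 0.062;0 0 0 0 0 0.0475 0.062;0 0 0 0 0 0 0.062;0 0 0 0 0 0 0.03;0 0 0 0 0 0 0.03;0 0 0 0 0 0 0.03;0 0 0 0 0 0 0.03"

```text
t: 105.85
eef_pos: [0.6606, -0.2727, 0.1424]
ee_rot: [3.14, -0.005, 0.0]
force: [1.5, -4.7, 6.4]
width: 0.04
gripper_force: 14.0
```

Call:
move_arm --rows "0 0 0 -0.0223 0 -0.0048 0.03;0 0 0 -0.0228 0 -0.0002 0.03;0 0 0 -0.0223 0 0.0045 0.03;0 0 0 -0.021 0 0.0089 0.03;0 0 0 -0.0187 0 0.013 0.03;0 0 0 -0.0157 0 0.0166 0.03;0 0 0 -0.012 0 0.0194 0.03;0 0 0 -0.0078 0 0.0214 0.03"

```text
t: 106.85
eef_pos: [0.5172, -0.2712, 0.0615]
ee_rot: [-3.141, -0.004, 0.0]
force: [2.7, 1.8, 0.9]
width: 0.0399
gripper_force: 14.0
```

Call:
move_arm --rows "0 0 0 0 0 0.002 0.03;0 0 0 0 0 0 0.03;0 0 0 0 0 0 0.062;0 0 0 0 0 0 0.062;0 0 0 0 0 0 0.062;0 0 0 0 0 -0.06 0.062;0 0 0 0 0 -0.06 0.062;0 0 0 0 0 -0.06 0.062"

```text
t: 107.85
eef_pos: [0.5165, -0.2714, 0.2409]
ee_rot: [-3.141, -0.001, 0.0]
force: [2.1, 0.6, 0.4]
width: 0.0622
gripper_force: 0.0
```

Call:
move_arm --rows "0 0 0 0 0.06 -0.02 0.062;0 0 0 0 0.06 0 0.062;0 0 0 0 0.06 0 0.062;0 0 0 0 0 0 0.062"

```text
t: 108.35
eef_pos: [0.5157, -0.4544, 0.2569]
ee_rot: [-3.141, 0.001, -0.004]
force: [0.2, 1.3, -0.7]
width: 0.0616
gripper_force: 0.0
```

```bash
python3 - <<'E'
from h import *
p,d,c=grab('top'); P=cloud(d,c); w=P.reshape(-1,3); h=cv2.cvtColor(p,cv2.COLOR_BGR2HSV).reshape(-1,3)
cv2.imwrite('pics/fin.png',cv2.resize(p[165:290,145:400],None,fx=3.1,fy=3.1,interpolation=2))
for n,(x,y) in dict(b1=(.56,.271),b2=(.556,.1095),b3=(.5485,-.1515),b4=(.5625,-.271)).items():
    o=[]
    for dx in(-.055,-.03,.0,.03,.055):
        q=w[(abs(w[:,0]-x-dx)<.005)&(abs(w[:,1]-y-.0)<.045)&(abs(w[:,1]-y)>.025)]; o.append(np.nanmedian(q[:,2]).round(4))
    print(n,o)
r=((h[:,0]<6)|(h[:,0]>174))&(h[:,1]>170)&(w[:,2]>.078)&(w[:,2]<.095)&(w[:,1]<-.1)&(w[:,0]<.45); print('knob',w[r].mean(0),r.sum())
E
```

```text
b1 [np.float64(0.0428), np.float64(0.0438), np.float64(0.0435), np.float64(0.044), np.float64(0.042)]
b2 [np.float64(0.0433), np.float64(0.0436), np.float64(0.0442), np.float64(0.0436), np.float64(0.0425)]
b3 [np.float64(0.6925), np.float64(0.6637), np.float64(0.0434), np.float64(0.0431), np.float64(0.0428)]
b4 [np.float64(0.7053), np.float64(0.6933), np.float64(0.6727), np.float64(0.6706), np.float64(0.6711)]
knob [ 0.40845537 -0.15666679  0.08703498] 48
```

View pics/fin.png

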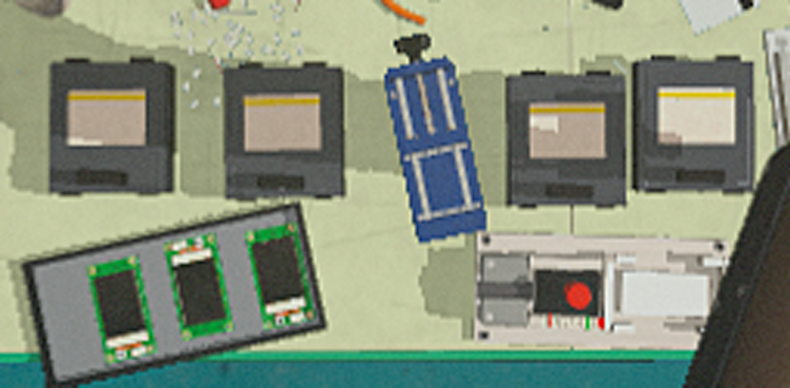

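The final view shows all four lids shut, three large boards flat in the tray (crop 120,300 / 200,285 / 280,275), the slide home at (578,295) and the nest empty. The tray is slightly skewed but stable. Handing in.

```bash
python3 -c "
from station import arm
print(arm.job_done())"
```

```text
the job is handed in; nothing more can be done
None
```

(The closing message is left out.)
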